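Feed a parts case down a guide lane

ROBOT

A 7-joint arm with a two-finger parallel gripper is mounted at the origin on a cart in front of the work surface, level with it; the furniture and walls round the work are solid. World frame = base frame: x ahead of the robot, y to its left, z up, the work surface at z = 0. Lengths are in mm, angles in rad, forces in N, time in s.
With the tool pointing down it reaches from about 400 to 875 mm from the base axis. Payload 19.3 kg.
Tool frame: the origin (TCP) lies on the centre line of the jaws, within the pads' length; the fingertips stand 14 mm ahead of it and the grasp point (between the pads) lies 5 mm behind it; z points along the fingers, y is the direction in which the jaws open and shut (so a half turn about z gives the same grasp; the last joint's range is limited). The gripper opens to 85 mm and grips with 20 to 120 N. Pads are 22 mm wide; open, the fingers measure 114 mm over their backs; the gripper's body (76 mm by 85 mm) begins 54 mm behind the grasp point. The pads swing forward as they close: fully open they stand 13 mm farther back than shut.
Start: joints at [-1.233, 0.521, -0.036, 1.599, 0.021, 1.021, -0.113], TCP at [247.886, 573.73, 213.891] pointing down, gripper open.
Joint ranges: [-2.91, 2.91], [-0.3, 2.13], [-1.5, 1.42], [0.17, 2.43], [-1.26, 4.41], [0.16, 1.93], [-2.52, 2.52]. Speed limits (rad/s): [1.89, 1.89, 2.39, 2.39, 3.01, 3.01, 3.01].

INTERFACE

Orientations are given as a rotation vector (axis times angle).
In Python, from station import sensors, viewer, order gives the robot as it stands.
- The arm moves only by the tool play_rows, never from a script. Its argument "deltas" is a list of rows, each an object of numbers: "x", "y", "z": the shift along the tool's x, y, z in cm; "turn": the turn about the tool's z in rad; "gripper": the opening, from -1 (shut) to 1 (fully open). In form: [{"x": .., "y": .., "z": .., "turn": .., "gripper": ..}, ...]. A call has 1 to 20 rows; each row is the pose to reach, as a shift and turn from the pose commanded when the call began, along the tool's axes at that moment; what a row does not reach only later rows make up. A row lasts 1/8 s, in which the tool goes at most 62.5 mm and 10.7 degrees, less where a joint would pass 70% of its speed; a pose out of reach is approached as far as the arm can. A call with a gripper value outside its range is refused whole. The fingers move at their own pace and stop on an object; "grip_force" is the grip in N (left out, the last holds). Time passes only in rows, so rows that repeat a pose let the fingers close. It gives the time, the measured TCP pose, the force and the opening at its end, in the units of the state.
- sensors.observe(): the state, without advancing time (a new reading comes with each control period).
- viewer.get_image(name): name is "scene" or "top" or "wrist"; returns (picture, depth): 420x560x3 uint8, red, green, blue; 420x560 float32, mm along the optical axis (not along the pixel's ray), 0 where there is no reading.
- viewer.camera_params(name): a dict with "camera_matrix" (3x3 intrinsics, pixels), "rvec" (rotation vector, rad) and "tvec" (3), from world to camera coordinates, as OpenCV has them; the wrist camera has in their place "mount" (4x4, takes a point from camera to tool coordinates, whose origin is the TCP and whose axes are the flange's). Camera axes: x right, y down, z forward; pixel columns grow to the right and rows downward; lengths in mm; the calibration is good to about 2 mm. A picture is of the moment at which its call begins: read the wrist's pose just before it. camera_params takes no time and is no camera call.
- order.sign_off(): hands the job in, once; it reports no verdict.
The state is a dict: "time": time; "joint_positions": joint angles; "joint_vel": joint speeds; "tau": joint torques, N m; "tcp_pos": TCP position; "tcp_rot": TCP orientation; "wrist_force": force on the tool from outside, world axes, zero at the start; "ft_torque": the same for the moment, N m; "grip_width": finger opening in mm.
Only numpy, scipy, OpenCV 4.12 (cv2) and the standard library are available. Lean on these libraries where they do the work, as an engineer would, in place of code of your own. Each camera call takes 0.05 s, during which the arm holds its last target.

TASK

The blue parts case stands in front of a low lane on the worktop. With the fingertips, gently push it along the plate and down between the two guide rails until its trailing end is past the yellow line, in front of the end stop, standing straight in the lane; neither the case nor the robot may touch a rail. Only push it: do not pinch, lift or tip it, leave the amber tape, the screwdriver and the connector beside the lane where they are, and leave the case at rest there.

Things in the scene. Friction and masses are not known exactly. Their poses are not given: they have to be found in the camera images.
- case: closed blue parts case, loose, 0.2 to 0.45 kg, clear lid fixed shut: 110 mm long (its y), 75 mm wide (its x), 30 mm high; origin at the centre of its underside. A lip (4 mm out, at -x) and hinge knuckles (3 mm, at +x) lie 24 mm and more up, above the rails. It starts on the lane's plate before the rails, up to 10 mm off the lane's middle line and turned up to 0.12 rad; it stays where it is left.
- case_tail (a point): middle of the case's trailing end, 13 mm above its underside, at its y = -55 mm: a flat upright wall 75 mm wide and 26 mm high, the lid's edge above it; push here toward the case's +y
- lane: fixed feed lane: grey plate 160 x 430 mm, top 3 mm above the origin. Its +y axis is the lane's middle line and the direction of travel (to the robot's left, within 0.25 rad). Plate from y = -212 to +217 mm; rails at both sides from y = 0 (open mouth) to +200 mm, inner faces at x = -50 and +50 mm, tops 15 mm above the origin. The case's origin should end at x = 0, y = +125 to +145 mm.
- lane_line (a point): middle of the far edge of the yellow line across the lane, lane y = +70 mm: the case's trailing end must lie beyond it
- lane_stop (a point): middle of the end stop's face at plate level, lane y = +200 mm; the stop is 124 mm wide, 25 mm high, rigid. The case may touch it lightly but need not
- rail_near: the lane's bright aluminium rail on its -x side (the side toward the robot), 12 x 200 x 12 mm, fixed to the lane; origin under the middle of its width at its mouth end, axes as the lane's. Not to be touched.
- rail_far: the lane's rail on its +x side, same size, origin likewise. Not to be touched.
- tape_amber: bystander: roll of amber tape, 60 mm across, 12 mm high, lying beyond the lane; origin under its centre
- screwdriver_yellow: bystander: yellow-handled screwdriver 137 mm long, 19 mm thick, lying beyond the far rail; origin under its middle
- connector_red: bystander: small red connector with wire ends, 91 x 39 x 11 mm, lying on the robot's side of the lane; origin under its middle

How it is judged:
By the outcome, as a careful person would: the job done as asked, in the order asked, and still so for the second after the job is handed in, with the robot touching nothing.
It also fails if it takes over 64 s, if anything falls off the work surface, if the arm or the gripper's body presses on something with over 40 N, if the wrist force passes 120 N, or if a joint passes its speed limit or range.

## Working session

There is one attempt and no reset: what is moved stays moved. The work goes in short steps, Python scripts to look and compute and a tool call to move; the robot and the scene stay as the last step left them, time stands still between calls to the robot, and variables do not carry over. Pictures are saved under pics/ and viewed, and the job is handed in when it is done.

Besides the shell and the picture viewer there is one more tool, called after "Request:" by a JSON object that holds its "api" and its "payload", one argument or row to a line. play_rows: Moves the arm, as the interface text tells. Its arguments: {"type":"object","properties":{"deltas":{"type":"array","items":{"type":"object","properties":{"x":{"type":"number"},"y":{"type":"number"},"z":{"type":"number"},"turn":{"type":"number"},"gripper":{"type":"number"}}}},"grip_force":{"type":"number"}},"required":["deltas"]}

```bash
ls; mkdir -p pics; python3 - <<'E'
from station import sensors, viewer
import cv2,numpy as np
s=sensors.observe()
print({k:np.round(v,3).tolist() for k,v in s.items()})
for n in ["scene","top"]:
    im,d=viewer.get_image(n)
    cv2.imwrite(f"pics/{n}0.png",im[:,:,::-1]); np.savez(f"{n}0.npz",im=im,d=d)
    print(n,{k:np.round(v,3).tolist() for k,v in viewer.camera_params(n).items()})
print(viewer.camera_params("wrist"))
E
```

```text
pics
{'time': 0.0, 'joint_positions': [-1.233, 0.522, -0.036, 1.6, 0.021, 1.021, -0.113], 'joint_vel': [-0.001, 0.001, 0.0, -0.001, -0.001, 0.0, 0.001], 'tau': [-0.001, -92.711, 1.979, -36.995, 0.018, 0.008, 0.0], 'tcp_pos': [247.756, 573.379, 213.315], 'tcp_rot': [-0.636, -3.076, 0.002], 'wrist_force': [-0.375, -0.969, -0.388], 'ft_torque': [0.018, 0.002, -0.013], 'grip_width': 85.253}
scene {'camera_matrix': [[531.153, 0.0, 277.083], [0.0, 531.153, 209.88], [0.0, 0.0, 1.0]], 'rvec': [2.044, -0.61, 0.334], 'tvec': [-456.914, 207.386, 917.027]}
top {'camera_matrix': [[485.895, 0.0, 287.986], [0.0, 485.895, 204.429], [0.0, 0.0, 1.0]], 'rvec': [2.201, -2.144, 0.169], 'tvec': [-0.221, 572.483, 809.779]}
{'camera_matrix': array([[377.89826926,   0.        , 276.30609028],
       [  0.        , 377.89826926, 209.52872741],
       [  0.        ,   0.        ,   1.        ]]), 'mount': array([[ 1.37263953e-03, -9.46346204e-01, -3.23151633e-01,
         8.50628378e+01],
       [ 9.99998991e-01,  1.41726429e-03,  9.72158723e-05,
         4.38104796e-01],
       [ 3.65991398e-04, -3.23151441e-01,  9.46347194e-01,
        -1.61050405e+02],
       [ 0.00000000e+00,  0.00000000e+00,  0.00000000e+00,
         1.00000000e+00]])}
```

View pics/scene0.png

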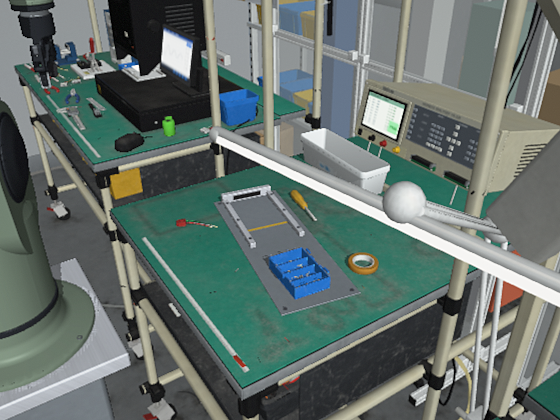

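View pics/top0.png

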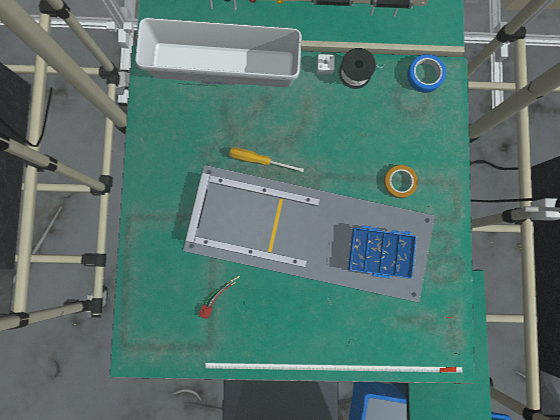

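The scene view shows the blue case around (298,272) on the grey plate, before the rails. In the top view the case is at (383,252), the lane's mouth near x≈310, the yellow line at (276,225), the screwdriver at (265,160), tape at (401,180) and connector at (215,300). Next I'll measure these.

```bash
cat > h.py <<'E'
import numpy as np,cv2
from station import viewer
def cam(n):
    p=viewer.camera_params(n);K=np.array(p["camera_matrix"]);R=cv2.Rodrigues(np.array(p["rvec"],float))[0];t=np.array(p["tvec"],float).ravel();return K,R,t
def ray(n,uv,z):
    K,R,t=cam(n);uv=np.atleast_2d(np.array(uv,float));C=-R.T@t
    d=(R.T@np.linalg.inv(K)@np.c_[uv,np.ones(len(uv))].T).T
    return C+d*((z-C[2])/d[:,2])[:,None]
def proj(n,P):
    K,R,t=cam(n);P=np.atleast_2d(np.array(P,float));q=(K@(R@P.T+t[:,None])).T;return q[:,:2]/q[:,2:]
def pts(n,d):
    K,R,t=cam(n);v,u=np.mgrid[:d.shape[0],:d.shape[1]]
    q=np.stack([(u-K[0,2])/K[0,0]*d,(v-K[1,2])/K[1,1]*d,d],-1)
    return (q-t)@R
E
python3 - <<'E'
from h import *
f=np.load("top0.npz");im=f["im"];d=f["d"]
K,R,t=cam("top");print("C",-R.T@t)
P=pts("top",d)
hsv=cv2.cvtColor(im,cv2.COLOR_RGB2HSV)
for nm,(u,v) in dict(tab=(150,300),plate=(330,210),rail=(260,188),raild=(250,250),lid=(383,252),rim=(352,250),stop=(198,210)).items(): print(nm,im[v,u],hsv[v,u],np.round(P[v,u],1))
c=cv2.resize(im[150:320,180:450],None,fx=2.9,fy=2.9,interpolation=cv2.INTER_CUBIC)
cv2.imwrite("pics/crop0.png",c[:,:,::-1])
E
```

```text
C [468.06524512  40.6491942  873.35029529]
tab [ 63 124 111] [ 84 125 124] [401.1 251.3   1. ]
plate [119 128 135] [103  30 135] [568.7 -62.7  -0.6]
rail [180 188 195] [104  20 195] [602.8  65.   15.6]
raild [62 68 72] [102  35  72] [492.1  78.8  20.1]
lid [ 75 122 174] [106 145 174] [ 495.  -158.3    5.3]
rim [ 48 109 182] [106 188 182] [496.5 -99.   26.6]
stop [177 184 193] [107  21 193] [559.3 171.7  24.4]
```

View pics/crop0.png

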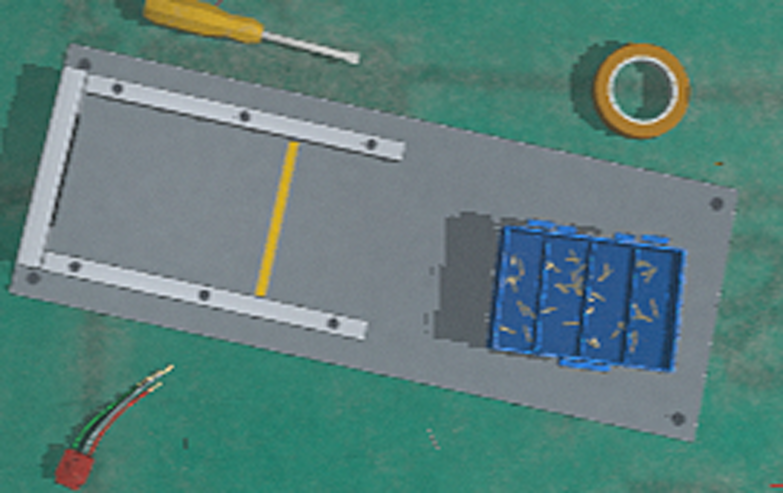

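```bash
cat > meas.py <<'E'
from h import *
def lane(im):
    hsv=cv2.cvtColor(im,cv2.COLOR_RGB2HSV)
    m=((hsv[...,1]<75)&(hsv[...,0]>90)).astype(np.uint8);
    roi=np.zeros_like(m);roi[150:320,170:450]=1;m*=roi
    m=cv2.morphologyEx(m,cv2.MORPH_OPEN,np.ones((3,3)))
    cs,_=cv2.findContours(m,cv2.RETR_EXTERNAL,cv2.CHAIN_APPROX_NONE)
    c=max(cs,key=cv2.contourArea).reshape(-1,2)
    W=ray("top",c,3)[:,:2].astype(np.float32)
    return m,c,W,cv2.minAreaRect(W)
def blue(im,roi):
    hsv=cv2.cvtColor(im,cv2.COLOR_RGB2HSV)
    m=((hsv[...,1]>120)&(hsv[...,0]>98)&(hsv[...,0]<118)).astype(np.uint8)
    z=np.zeros_like(m);z[roi[0]:roi[1],roi[2]:roi[3]]=1;m*=z
    m=cv2.morphologyEx(m,cv2.MORPH_CLOSE,np.ones((5,5)))
    cs,_=cv2.findContours(m,cv2.RETR_EXTERNAL,cv2.CHAIN_APPROX_NONE)
    return m,max(cs,key=cv2.contourArea).reshape(-1,2)
E
python3 - <<'E'
from meas import *
im=np.load("top0.npz")["im"]
m,c,W,r=lane(im);print("plate rect",r,np.round(cv2.boxPoints(r),1).tolist())
mb,cb=blue(im,(215,290,335,430))
for z in (3,30,33):
    B=ray("top",cb,z)[:,:2].astype(np.float32);r=cv2.minAreaRect(B);print(z,r)
hsv=cv2.cvtColor(im,cv2.COLOR_RGB2HSV)
def blob(lo,hi,roi,z):
    k=cv2.inRange(hsv,lo,hi);q=np.zeros_like(k);q[roi[0]:roi[1],roi[2]:roi[3]]=k[roi[0]:roi[1],roi[2]:roi[3]]
    cs,_=cv2.findContours(q,cv2.RETR_EXTERNAL,cv2.CHAIN_APPROX_NONE);cc=max(cs,key=cv2.contourArea).reshape(-1,2)
    return cv2.minAreaRect(ray("top",cc,z)[:,:2].astype(np.float32))
print("yellow",blob((18,130,120),(32,255,255),(190,260,260,295),3))
print("tape",blob((10,130,80),(25,255,255),(155,205,375,430),10))
print("sd",blob((15,130,100),(35,255,255),(140,175,220,280),10))
print("red",blob((0,130,80),(8,255,255),(290,330,190,225),5))
E
```

```text
plate rect ((526.6678466796875, -26.608978271484375), (429.2065734863281, 159.35232543945312), 79.16072082519531) [[408.1000061035156, -222.39999389648438], [564.5999755859375, -252.39999389648438], [645.2999877929688, 169.1999969482422], [488.79998779296875, 199.10000610351562]]
3 ((494.80560302734375, -157.24412536621094), (116.43444061279297, 87.19917297363281), 83.85911560058594)
30 ((493.97601318359375, -151.10508728027344), (112.82237243652344, 84.494140625), 83.85906219482422)
33 ((493.8839111328125, -150.4229736328125), (112.42108154296875, 84.19354248046875), 83.85911560058594)
yellow ((538.73388671875, 36.05900573730469), (5.473065376281738, 96.76058197021484), 79.10651397705078)
tape ((624.7422485351562, -189.7151336669922), (57.49504089355469, 58.17421340942383), 45.6931037902832)
sd ((661.4797973632812, 85.29931640625), (74.06771850585938, 19.333873748779297), 76.59180450439453)
red ((384.1473388671875, 154.0043487548828), (16.41356086730957, 20.523399353027344), 65.49486541748047)
```

```bash
cat >> meas.py <<'E'
LA=np.deg2rad(79.14);LY=np.array([np.cos(LA),np.sin(LA)]);LX=np.array([LY[1],-LY[0]])
LO=np.array([526.67,-26.61])-2.5*LY
def toL(P): P=np.atleast_2d(P)[:,:2]-LO; return np.c_[P@LX,P@LY]
def toW(p): p=np.atleast_2d(p); return LO+p[:,:1]*LX+p[:,1:]*LY
E
python3 - <<'E'
from meas import *
im=np.load("top0.npz")["im"]
mb,cb=blue(im,(215,290,335,430))
def edge(z,side,th):
    p=toL(ray("top",cb,z)); c,s=np.cos(th),np.sin(th)
    q=p@np.array([[c,-s],[s,c]])  # rotate by -th into the case frame
    return q
for th in (0.0,0.06,0.08):
    q=edge(31,0,th)
    a0,a1=q[:,0].min(),q[:,0].max();b0,b1=q[:,1].min(),q[:,1].max()
    print(th,"x",a0,a1,"y",b0,b1)
q3=edge(3,0,0.08);print("lead z3 max y",np.percentile(q3[:,1],[90,95,100]))
q=edge(30,0,0.08)
o=[]
for lo in np.arange(q[:,1].min(),q[:,1].max(),6):
    k=q[(q[:,1]>=lo)&(q[:,1]<lo+6)]; o.append([lo+3,k[:,0].min(),k[:,0].max()])
print(np.round(o,1).tolist())
o=[]
for lo in np.arange(q[:,0].min(),q[:,0].max(),6):
    k=q[(q[:,0]>=lo)&(q[:,0]<lo+6)];k3=q3[(q3[:,0]>=lo)&(q3[:,0]<lo+6)]; o.append([lo+3,k[:,1].min(),k3[:,1].max()])
print(np.round(o,1).tolist())
# tail/lead with depth
f=np.load("top0.npz");P=pts("top",f["d"]);k=(mb>0)&(f["d"]>0)
print("z hist",np.histogram(P[k][:,2],bins=np.arange(-2,44,3)))
E
```

```text
0.0 x -51.2828174076996 36.43781047696733 y -184.71205214005843 -67.80025850486733
0.06 x -58.570867816542524 26.78392782547192 y -181.99921435795306 -68.43602419543885
0.08 x -60.95464961783641 23.54281929419142 y -180.94882897417077 -68.30201835979405
lead z3 max y [-73.76274694 -73.26367484 -72.66458479]
[[-178.2, -55.0, 17.1], [-172.2, -55.7, 22.9], [-166.2, -56.4, 22.6], [-160.2, -55.6, 23.6], [-154.2, -56.3, 22.7], [-148.2, -55.5, 22.0], [-142.2, -59.9, 22.3], [-136.2, -60.6, 22.0], [-130.2, -60.8, 17.8], [-124.2, -60.5, 18.1], [-118.2, -60.9, 17.9], [-112.2, -59.9, 22.2], [-106.2, -56.0, 21.4], [-100.2, -56.7, 22.2], [-94.2, -55.9, 23.5], [-88.2, -56.6, 22.5], [-82.2, -55.8, 21.8], [-76.2, -56.5, 17.4], [-70.2, -55.5, 16.7]]
[[-57.9, -176.0, -73.4], [-51.9, -181.2, -73.0], [-45.9, -180.5, -73.9], [-39.9, -180.0, -73.1], [-33.9, -181.0, -72.7], [-27.9, -180.5, -73.6], [-21.9, -181.2, -73.0], [-15.9, -181.0, -73.9], [-9.9, -180.5, -73.3], [-3.9, -181.2, -72.9], [2.1, -181.0, -73.6], [8.1, -180.3, -73.0], [14.1, -181.2, -73.9], [20.1, -179.2, -75.5], [26.1, -162.6, -89.5]]
z hist (array([  23,  651, 1059,  272,  115,   76,   89,  109,  126,  125,  135,
         93,   32,    0,    0]), array([-2,  1,  4,  7, 10, 13, 16, 19, 22, 25, 28, 31, 34, 37, 40, 43]))
```

The plate rectangle measures 429 x 159 mm, which matches the spec. The lane yaw is -0.19, with its origin near (526,-29). The case is at lane (-9,-128) with yaw +0.08. Before moving, I'll check for obstacles (posts) on the way and the wrist view.

```bash
python3 - <<'E'
from meas import *
from station import sensors
s=sensors.observe();print("tcp in scene px",proj("scene",s["tcp_pos"]),"base",proj("scene",[0,0,0]), "top px",proj("top",s["tcp_pos"]))
Q=[]
for n in ("scene","top"):
    f=np.load(n+"0.npz");P=pts(n,f["d"])[f["d"]>0]
    Q.append(P)
    k=(P[:,2]>60)&(P[:,2]<900)&(P[:,0]>-100)&(P[:,0]<900)&(abs(P[:,1])<900)
    H,xe,ye=np.histogram2d(P[k][:,0],P[k][:,1],bins=[np.arange(-100,901,100),np.arange(-900,901,100)])
    print(n,"rows x from -100, cols y from -900");print(H.astype(int))
E
```

```text
tcp in scene px [[52.87689077 93.02283959]] base [[ 12.43284248 330.00047176]] top px [[-157.16303539  430.43365796]]
scene rows x from -100, cols y from -900
[[   0    0    0    0    0    0    0    0  261    0    0    0    0    0
     0    0    0    0]
 [   0    0    0    0    0    0    0  163 7783  390    0    0    0    0
     0    0    0    0]
 [   0    0    0    0    0    0    0    0    0    1    0    0    0    0
     0    0    0    0]
 [   0 1355 5098 2104 1251  195    0    0    0    0    0    0    0    5
  2161  213    0    0]
 [   0    0 5848  391    0    0    0    0    0    0    0    0    0    0
     0    0    0    0]
 [   0    0    0  709    0    0    0    0    0    0    0    0    0    0
     0   10   64   55]
 [   0    0    0 2799  190    0    0    0    0    0    0    0    0    0
     0  175  359  299]
 [   0    0    0  132    0    0    0    0    0    0    0    0    0    0
  1051  655 1066  904]
 [   0    0    0    0    0 4237    0    0    4  197  153   89 1489    0
   184  200  335   45]
 [   0    0    0    0    0    0    0    0   84  247  184  253    0    0
   115  203  1
[... 299 characters left out ...]
0    0    0
     0    0    0    0]
 [   0    0    0    0    0    0    0    0    0    0    0    0    0    0
     0    0    0    0]
 [   0    0    0    0    0    0    0    0    0    0    0    0    0    0
     0    0    0    0]
 [   0    0    0    0    0    0    0    0    0    0    0    0    0    0
     0    0    0    0]
 [   0    0    0    0    0    0    0    0    0    0    0    0    0    0
     0    0    0    0]
 [   0    0    0    0    0    0    0    0    0    0    0    0    0    0
     0    0    0    0]
 [   0    0    0    0    0 1564    0    0    0  299  303  236 3113    0
     0    0    0    0]
 [   0    0    0    0    0    0    0    0    0  558  428  601    0    0
     0    0    0    0]]
```

```bash
python3 - <<'E'
from meas import *
f=np.load("scene0.npz");P=pts("scene",f["d"])[f["d"]>0]
for b in [(200,500,-900,-300),(500,750,-700,-300),(650,900,-450,-250),(500,900,250,450),(150,500,300,520)]:
    k=(P[:,2]>40)&(P[:,0]>b[0])&(P[:,0]<b[1])&(P[:,1]>b[2])&(P[:,1]<b[3]); q=P[k]
    if len(q): print(b,len(q),np.round(np.percentile(q,[0,5,50,95,100],axis=0)).tolist())
k=(P[:,2]>40)&(P[:,0]>200)&(P[:,0]<700)&(P[:,1]>-330)&(P[:,1]<500);print(k.sum(),P[k][:5])
E
```

```text
(200, 500, -900, -300) 16951 [[222.0, -725.0, 316.0], [230.0, -709.0, 417.0], [247.0, -634.0, 466.0], [370.0, -458.0, 490.0], [500.0, -378.0, 569.0]]
(500, 750, -700, -300) 7798 [[500.0, -559.0, 40.0], [548.0, -556.0, 58.0], [718.0, -352.0, 240.0], [732.0, -334.0, 493.0], [741.0, -326.0, 538.0]]
(650, 900, -450, -250) 4366 [[714.0, -355.0, 40.0], [717.0, -353.0, 130.0], [721.0, -347.0, 357.0], [734.0, -332.0, 501.0], [741.0, -326.0, 515.0]]
(500, 900, 250, 450) 1881 [[714.0, 250.0, 40.0], [718.0, 267.0, 51.0], [727.0, 316.0, 210.0], [872.0, 330.0, 405.0], [885.0, 338.0, 423.0]]
(150, 500, 300, 520) 358 [[208.0, 496.0, 252.0], [211.0, 501.0, 266.0], [224.0, 509.0, 318.0], [236.0, 519.0, 346.0], [252.0, 520.0, 433.0]]
5 [[228.8631962  499.93406502 315.88254947]
 [228.39046607 499.36569644 304.57903775]
 [224.53091059 498.01596534 298.57985384]
 [228.46515433 495.9249872  298.43526667]
 [231.21369726 499.7094184  297.07395923]]
```

Request:
{"api": "play_rows", "payload": {
  "deltas": [
    {"x":-3,"y":-1.3,"z":0,"turn":0.05,"gripper":-0.06},
    {"x":-8,"y":-3.4,"z":0,"turn":0.12,"gripper":-0.06},
    {"x":-13,"y":-5.5,"z":0,"turn":0.2,"gripper":-0.06},
    {"x":-18,"y":-7.6,"z":0,"turn":0.28,"gripper":-0.06},
    {"x":-23,"y":-9.7,"z":0,"turn":0.36,"gripper":-0.06},
    {"x":-28,"y":-11.8,"z":0,"turn":0.44,"gripper":-0.06},
    {"x":-33,"y":-13.9,"z":0,"turn":0.52,"gripper":-0.06},
    {"x":-38,"y":-16,"z":0,"turn":0.58,"gripper":-0.06},
    {"x":-41.5,"y":-17.4,"z":0,"turn":0.63,"gripper":-0.06}
  ]
}}

```text
time: 1.23
tcp_pos: [561.4, 245.8, 213.9]
tcp_rot: [1.565, 2.723, -0.001]
wrist_force: [-0.3, 0.4, -0.7]
grip_width: 40.2
```

Request:
{"api": "play_rows", "payload": {
  "deltas": [
    {"x":-2.5,"y":-2,"z":0,"turn":0.04},
    {"x":-7,"y":-5.7,"z":0,"turn":0.12},
    {"x":-11,"y":-8.9,"z":0,"turn":0.2},
    {"x":-15,"y":-12.2,"z":0,"turn":0.28},
    {"x":-19,"y":-15.4,"z":0,"turn":0.36},
    {"x":-23,"y":-18.6,"z":0,"turn":0.44},
    {"x":-27,"y":-21.9,"z":0,"turn":0.52},
    {"x":-31,"y":-25.1,"z":2,"turn":0.6},
    {"x":-35,"y":-28.4,"z":5,"turn":0.64},
    {"x":-37.5,"y":-30.4,"z":7,"turn":0.64},
    {"x":-38.7,"y":-31.4,"z":9,"turn":0.64},
    {"x":-38.7,"y":-31.4,"z":9.4,"turn":0.64},
    {"x":-38.7,"y":-31.4,"z":9.4,"turn":0.64}
  ]
}}

```text
validation failed for argument at $.de...
```

```bash
cat > st.py <<'E'
from meas import *
from station import sensors
def st():
    s=sensors.observe();R=cv2.Rodrigues(np.array(s["tcp_rot"],float))[0];p=np.array(s["tcp_pos"])
    print("t",round(s["time"],2),"tcp",np.round(p,1),"lane",np.round(toL(p[:2])[0],1),"z",round(p[2],1),"ty yaw rel laneX",round((np.arctan2(R[1,1],R[0,1])-np.arctan2(LX[1],LX[0])),4),"F",np.round(s["wrist_force"],1),"g",round(s["grip_width"],1),"tilt",np.round(R[:,2],4))
    print("toolx in lane",np.round([R[:2,0]@LX,R[:2,0]@LY],4))
    return s,R,p
def case(im,tag=None):
    # hull of blue on lane; report lane-frame
    pass
E
python3 - <<'E'
from st import *
s,R,p=st()
im,d=viewer.get_image("wrist");cv2.imwrite("pics/w1.png",im[:,:,::-1])
im,d=viewer.get_image("top");cv2.imwrite("pics/top1.png",im[:,:,::-1]);np.savez("top1.npz",im=im,d=d)
im,d=viewer.get_image("scene");cv2.imwrite("pics/sc1.png",im[:,:,::-1])
E
```

```text
t 1.23 tcp [561.4 245.8 213.9] lane [-17.2 276.6] z 213.9 ty yaw rel laneX 0.717 F [-0.3  0.4 -0.7] g 40.2 tilt [ 2.e-04 -9.e-04 -1.e+00]
toolx in lane [-0.6571  0.7538]
```

View pics/w1.png

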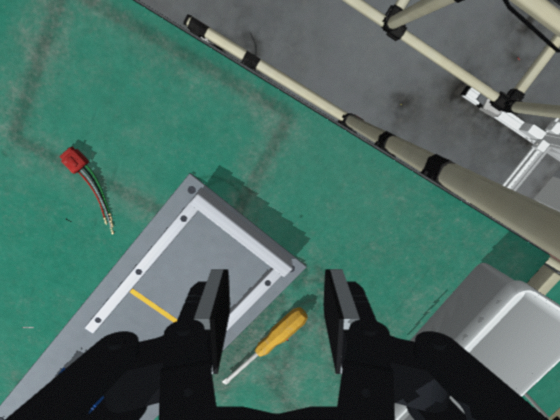

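View pics/top1.png

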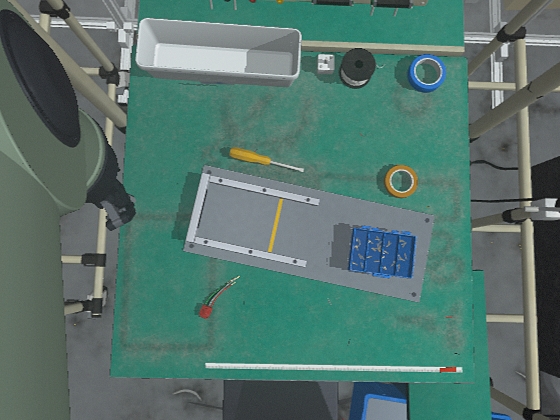

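View pics/sc1.png

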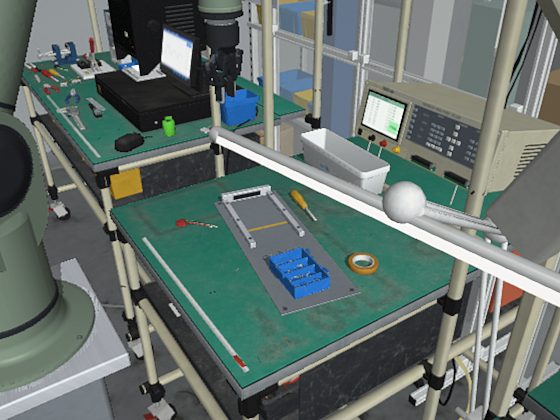

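The move was refused because the gripper field was missing. In the pictures the arm hangs over the left side and the way is clear. The wrist view shows the lane, with the end stop near (245,235) and the screwdriver at (270,345). Resending with the full fields.

Request:
{"api": "play_rows", "payload": {
  "deltas": [
    {"x":-2.5,"y":-2,"z":0,"turn":0.04,"gripper":-0.06},
    {"x":-7,"y":-5.7,"z":0,"turn":0.12,"gripper":-0.06},
    {"x":-11,"y":-8.9,"z":0,"turn":0.2,"gripper":-0.06},
    {"x":-15,"y":-12.2,"z":0,"turn":0.28,"gripper":-0.06},
    {"x":-19,"y":-15.4,"z":0,"turn":0.36,"gripper":-0.06},
    {"x":-23,"y":-18.6,"z":0,"turn":0.44,"gripper":-0.06},
    {"x":-27,"y":-21.9,"z":0,"turn":0.52,"gripper":-0.06},
    {"x":-31,"y":-25.1,"z":2,"turn":0.6,"gripper":-0.06},
    {"x":-35,"y":-28.4,"z":5,"turn":0.64,"gripper":-0.06},
    {"x":-37.5,"y":-30.4,"z":7,"turn":0.64,"gripper":-0.06},
    {"x":-38.7,"y":-31.4,"z":9,"turn":0.64,"gripper":-0.06},
    {"x":-38.7,"y":-31.4,"z":9.4,"turn":0.64,"gripper":-0.06},
    {"x":-38.7,"y":-31.4,"z":9.4,"turn":0.64,"gripper":-0.06}
  ]
}}

```text
time: 3.0
tcp_pos: [486.2, -242.4, 120.1]
tcp_rot: [-2.336, -2.1, -0.0]
wrist_force: [1.4, 0.7, 0.5]
grip_width: 40.3
```

```bash

python3 - <<'E'
from st import *
s,R,p=st()
im,d=viewer.get_image("wrist");cv2.imwrite("pics/w2.png",im[:,:,::-1]);np.savez("w2.npz",im=im,d=d,R=R,p=p)
im,d=viewer.get_image("top");cv2.imwrite("pics/top2.png",im[:,:,::-1])
E
```

```text
t 3.0 tcp [ 486.2 -242.4  120.1] lane [   0.9 -217.1] z 120.1 ty yaw rel laneX 0.0834 F [1.4 0.7 0.5] g 40.3 tilt [-0.e+00  5.e-04 -1.e+00]
toolx in lane [-0.0833  0.9965]
```

View pics/w2.png

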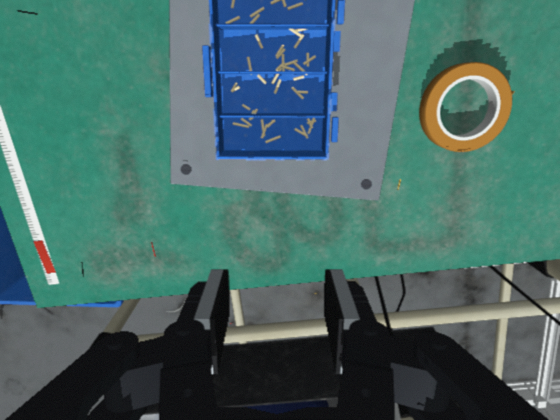

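View pics/top2.png

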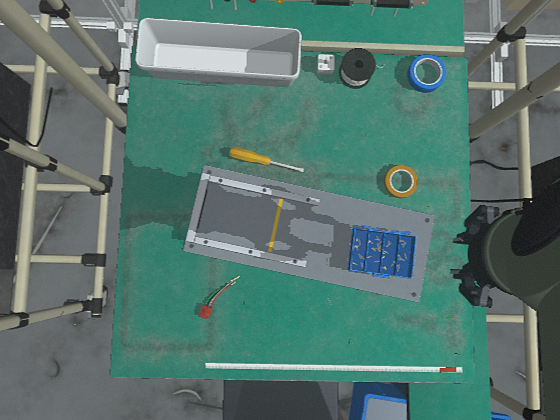

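In the wrist view the case's tail edge is horizontal at row 157, columns 217–328, so the tool lines up with the case. The fingertips are at columns 205–355, row 270. I'll check the tail position from this view.

```bash
cat >> st.py <<'E'
def wray(uv,z,R,p):
    c=viewer.camera_params("wrist");K=np.array(c["camera_matrix"]);M=np.array(c["mount"])
    uv=np.atleast_2d(np.array(uv,float));d=np.linalg.inv(K)@np.c_[uv,np.ones(len(uv))].T
    d=(R@M[:3,:3]@d).T;C=R@M[:3,3]+p
    return C+d*((z-C[2])/d[:,2])[:,None]
def wcase(im,R,p,zt=32):
    hsv=cv2.cvtColor(im,cv2.COLOR_RGB2HSV)
    m=((hsv[...,1]>130)&(hsv[...,0]>100)&(hsv[...,0]<118)&(hsv[...,2]>60)).astype(np.uint8)
    m[:,:190]=0;m[:,360:]=0;m[300:]=0
    m=cv2.morphologyEx(m,cv2.MORPH_CLOSE,np.ones((9,9)))
    cs,_=cv2.findContours(m,cv2.RETR_EXTERNAL,cv2.CHAIN_APPROX_NONE);c=max(cs,key=cv2.contourArea).reshape(-1,2)
    return m,c
E
python3 - <<'E'
from st import *
f=np.load("w2.npz");im,R,p,d=f["im"],f["R"],f["p"],f["d"]
m,c=wcase(im,R,p)
bl=[c[c[:,0]==u][:,1].max() for u in range(225,322)]
l=np.polyfit(np.arange(225,322),bl,1);print("tail line",l,np.polyval(l,272))
row=[(v,m[v].nonzero()[0].min(),m[v].nonzero()[0].max()) for v in range(2,160,8)];print(row)
tl=wray([[218,np.polyval(l,218)+.5],[328.5,np.polyval(l,328)+.5]],31,R,p);q=toL(tl);print("tail corners lane",q,"yaw",np.arctan2(q[1,1]-q[0,1],q[1,0]-q[0,0]))
print("plate corners lane",toL(wray([[171,184],[378,200]],3,R,p)))
# fingertips from depth
k=(d>0)&(d<200);print("finger depth rows",d[275:300:6,200:232:6])
E
```

```text
tail line [3.68188513e-04 1.57961340e+02] 158.06148748159063
[(2, np.int64(209), np.int64(344)), (10, np.int64(209), np.int64(343)), (18, np.int64(210), np.int64(343)), (26, np.int64(210), np.int64(340)), (34, np.int64(211), np.int64(339)), (42, np.int64(211), np.int64(339)), (50, np.int64(203), np.int64(339)), (58, np.int64(203), np.int64(332)), (66, np.int64(203), np.int64(332)), (74, np.int64(204), np.int64(331)), (82, np.int64(204), np.int64(331)), (90, np.int64(205), np.int64(331)), (98, np.int64(214), np.int64(336)), (106, np.int64(214), np.int64(336)), (114, np.int64(214), np.int64(336)), (122, np.int64(215), np.int64(337)), (130, np.int64(216), np.int64(337)), (138, np.int64(216), np.int64(336)), (146, np.int64(216), np.int64(328)), (154, np.int64(216), np.int64(327))]
tail corners lane [[ -42.36720229 -185.84584345]
 [  31.28818974 -179.60684344]] yaw 0.08450355321381979
plate corners lane [[ -81.21033939 -214.33876951]
 [  77.83444276 -213.59262742]]
finger depth rows [[ 314.44064  314.5601   149.00313  147.82027    0.       314.31522]
 [ 151.6592   151.5229   143.19484  144.28839  144.38762  316.0499 ]
 [ 147.54199  139.20467  140.03502  140.37885  144.84415  318.61624]
 [ 143.3804   136.5476   136.50809  134.71039  143.8849  1234.4064 ]
 [ 138.60997  132.44911  131.55437  131.68492  143.85002 1241.4327 ]]
```

Request:
{"api": "play_rows", "payload": {
  "deltas": [
    {"x":0,"y":-0.2,"z":2,"turn":0,"gripper":-0.06},
    {"x":0,"y":-0.2,"z":4,"turn":0,"gripper":-0.06},
    {"x":0,"y":-0.2,"z":6,"turn":0,"gripper":-0.06},
    {"x":0,"y":-0.2,"z":8,"turn":0,"gripper":-0.06},
    {"x":0,"y":-0.2,"z":9.3,"turn":0,"gripper":-0.06},
    {"x":0,"y":-0.2,"z":9.3,"turn":0,"gripper":-0.06},
    {"x":0,"y":-0.2,"z":9.3,"turn":0,"gripper":-0.06}
  ]
}}

```text
time: 3.98
tcp_pos: [484.4, -243.3, 27.6]
tcp_rot: [2.336, 2.099, 0.001]
wrist_force: [0.3, 0.5, -0.7]
grip_width: 39.9
```

```bash

python3 - <<'E'
from st import *
s,R,p=st()
im,d=viewer.get_image("wrist");cv2.imwrite("pics/w3.png",im[:,:,::-1]);np.savez("w3.npz",im=im,d=d,R=R,p=p)
im,d=viewer.get_image("scene");cv2.imwrite("pics/sc3.png",cv2.resize(im[200:340,180:400],None,fx=3.6,fy=3.6)[:,:,::-1])
im,d=viewer.get_image("top");cv2.imwrite("pics/top3.png",im[:,:,::-1])
E
```

```text
t 3.98 tcp [ 484.4 -243.3   27.6] lane [  -0.7 -218.3] z 27.6 ty yaw rel laneX 0.0827 F [ 0.3  0.5 -0.7] g 39.9 tilt [ 8.e-04 -3.e-04 -1.e+00]
toolx in lane [-0.0826  0.9966]
```

View pics/w3.png

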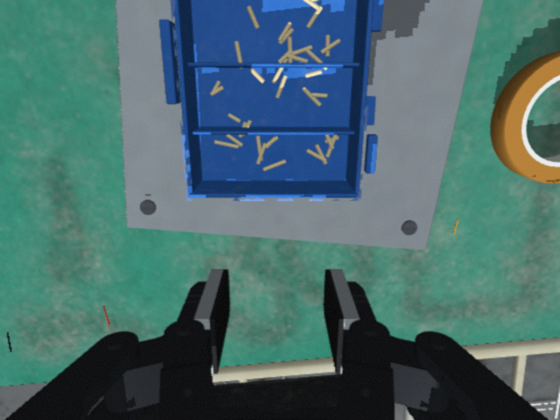

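View pics/sc3.png

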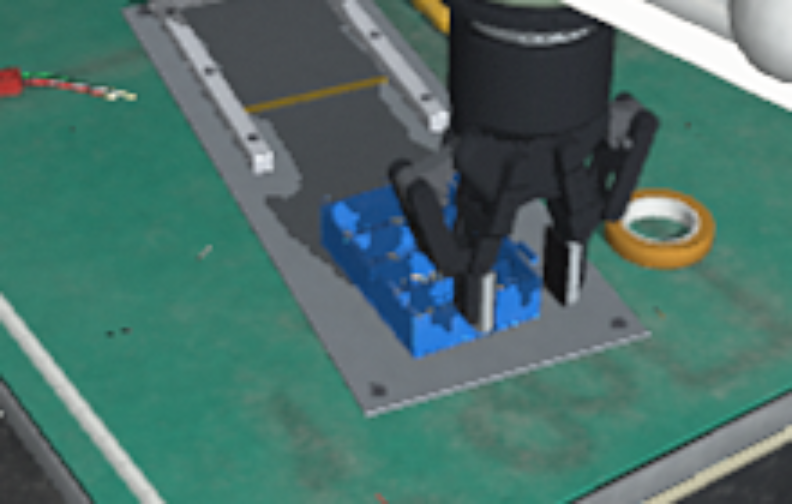

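View pics/top3.png

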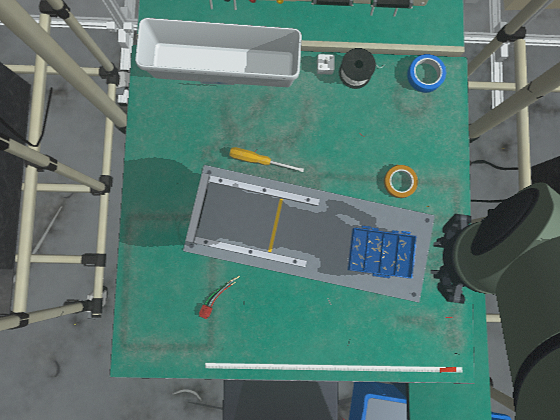

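Request:
{"api": "play_rows", "payload": {
  "deltas": [
    {"x":0.4,"y":0,"z":0,"turn":0,"gripper":-0.06},
    {"x":0.8,"y":0,"z":0,"turn":0,"gripper":-0.06},
    {"x":1.2,"y":0,"z":0,"turn":0,"gripper":-0.06},
    {"x":1.6,"y":0,"z":0,"turn":0,"gripper":-0.06},
    {"x":1.8,"y":0,"z":0,"turn":0,"gripper":-0.06},
    {"x":2.0,"y":0,"z":0,"turn":0,"gripper":-0.06},
    {"x":2.2,"y":0,"z":0,"turn":0,"gripper":-0.06},
    {"x":2.4,"y":0,"z":0,"turn":0,"gripper":-0.06},
    {"x":2.5,"y":0,"z":0,"turn":0,"gripper":-0.06},
    {"x":2.6,"y":0,"z":0,"turn":0,"gripper":-0.06}
  ]
}}

```text
time: 5.38
tcp_pos: [486.8, -217.4, 26.9]
tcp_rot: [2.337, 2.099, -0.0]
wrist_force: [0.9, -0.8, 0.0]
grip_width: 40.2
```

```bash

python3 - <<'E'
from st import *
s,R,p=st()
im,d=viewer.get_image("wrist");cv2.imwrite("pics/w4.png",im[:,:,::-1]);np.savez("w4.npz",im=im,d=d,R=R,p=p)
E
```

```text
t 5.38 tcp [ 486.8 -217.4   26.9] lane [  -3.2 -192.4] z 26.9 ty yaw rel laneX 0.0824 F [ 0.9 -0.8  0. ] g 40.2 tilt [ 0.e+00 -1.e-04 -1.e+00]
toolx in lane [-0.0823  0.9966]
```

View pics/w4.png

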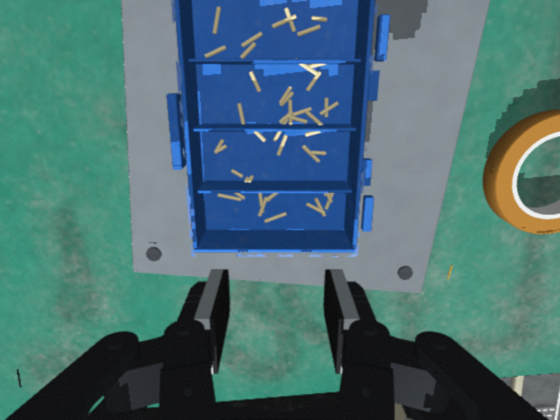

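Request:
{"api": "play_rows", "payload": {
  "deltas": [
    {"x":0.28,"y":0,"z":0,"turn":0,"gripper":-0.06},
    {"x":0.56,"y":0,"z":0,"turn":0,"gripper":-0.06},
    {"x":0.84,"y":0,"z":0,"turn":0,"gripper":-0.06},
    {"x":1.12,"y":0.01,"z":0,"turn":0.005,"gripper":-0.06},
    {"x":1.4,"y":0.02,"z":0,"turn":0.01,"gripper":-0.06},
    {"x":1.68,"y":0.03,"z":0,"turn":0.015,"gripper":-0.06},
    {"x":1.96,"y":0.05,"z":0,"turn":0.02,"gripper":-0.06},
    {"x":2.24,"y":0.07,"z":0,"turn":0.025,"gripper":-0.06},
    {"x":2.52,"y":0.09,"z":0,"turn":0.03,"gripper":-0.06},
    {"x":2.8,"y":0.12,"z":0,"turn":0.035,"gripper":-0.06},
    {"x":3.08,"y":0.145,"z":0,"turn":0.04,"gripper":-0.06},
    {"x":3.36,"y":0.17,"z":0,"turn":0.045,"gripper":-0.06},
    {"x":3.64,"y":0.2,"z":0,"turn":0.05,"gripper":-0.06},
    {"x":3.92,"y":0.235,"z":0,"turn":0.055,"gripper":-0.06},
    {"x":4.2,"y":0.27,"z":0,"turn":0.06,"gripper":-0.06},
    {"x":4.48,"y":0.305,"z":0,"turn":0.065,"gripper":-0.06},
    {"x":4.76,"y":0.34,"z":0,"turn":0.07,"gripper":-0.06},
    {"x":5.04,"y":0.375,"z":0,"turn":0.075,"gripper":-0.06},
    {"x":5.32,"y":0.41,"z":0,"turn":0.08,"gripper":-0.06},
    {"x":5.6,"y":0.45,"z":0,"turn":0.083,"gripper":-0.06}
  ]
}}

```text
time: 7.92
tcp_pos: [497.3, -162.0, 26.9]
tcp_rot: [-2.422, -2.0, 0.0]
wrist_force: [0.3, 0.3, 0.4]
grip_width: 40.3
```

```bash

python3 - <<'E'
from st import *
s,R,p=st()
im,d=viewer.get_image("wrist");cv2.imwrite("pics/w5.png",im[:,:,::-1]);np.savez("w5.npz",im=im,d=d,R=R,p=p)
im,d=viewer.get_image("top");cv2.imwrite("pics/top5.png",cv2.resize(im[150:320,180:450],None,fx=2.9,fy=2.9)[:,:,::-1]);np.savez("top5.npz",im=im,d=d)
E
```

```text
t 7.92 tcp [ 497.3 -162.    26.9] lane [  -3.3 -136. ] z 26.9 ty yaw rel laneX -0.0007 F [0.3 0.3 0.4] g 40.3 tilt [-0. -0. -1.]
toolx in lane [7.e-04 1.e+00]
```

View pics/w5.png

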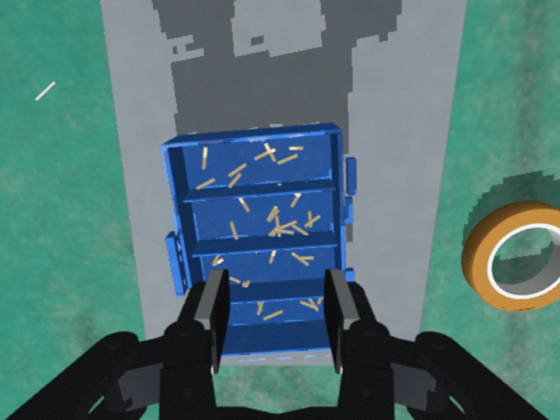

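View pics/top5.png

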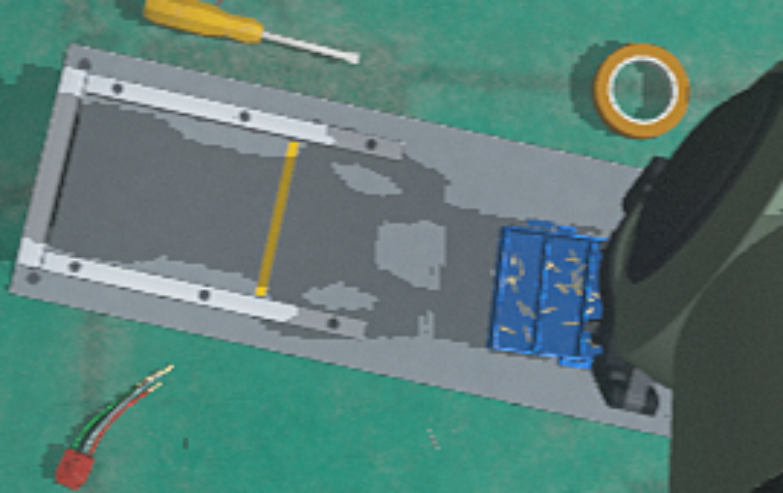

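The case hasn't moved. Its leading edge is at the same top-view pixel (497,230), and the fingers now overlap it in the wrist view, so they passed over the lid without touching. I'll measure the true fingertip height.

```bash

python3 - <<'E'
from st import *
c=viewer.camera_params("wrist");K=np.array(c["camera_matrix"]);M=np.array(c["mount"])
for n in ("w2","w3","w4","w5"):
    f=np.load(n+".npz");d=f["d"];v,u=np.mgrid[:420,:560]
    q=np.stack([(u-K[0,2])/K[0,0]*d,(v-K[1,2])/K[1,1]*d,d],-1)@M[:3,:3].T+M[:3,3]
    for lo,hi in ((195,235),(322,362)):
        k=(d>0)&(d<165)&(u>lo)&(u<hi)&(v<385)
        t=q[k];print(n,len(t),"tool x",np.percentile(t[:,0],[1,50,99]).round(1),"y",np.percentile(t[:,1],[1,50,99]).round(1),"z",np.percentile(t[:,2],[1,50,90,99]).round(1), "row270:",q[272,215 if lo<200 else 335].round(1))
    print(n,"lid/table depths pt",(f["R"]@q[230,276]+f["p"]).round(1))
# case z via wrist depth in w5
f=np.load("w5.npz");d=f["d"];P=(np.stack([(u-K[0,2])/K[0,0]*d,(v-K[1,2])/K[1,1]*d,d],-1)@M[:3,:3].T+M[:3,3])@f["R"].T+f["p"]
for (a,b) in ((250,130),(300,128),(168,180),(340,180),(400,60),(120,100),(480,30),(272,350),(240,358)): print((a,b),P[b,a].round(1))
E
```

```text
w2 3211 tool x [-9.6 11.4 18.3] y [-32.  -22.4 -17.1] z [-91.  -52.9 -29.8 -22.7] row270: [ 11.8 -25.9 -26.6]
w2 3610 tool x [-9.4 11.5 18.5] y [14.3 19.8 30.2] z [-91.1 -53.9 -30.4 -22.7] row270: [ 11.8  22.  -26.3]
w2 lid/table depths pt [ 481.4 -270.9    1.2]
w3 4471 tool x [ -9.5  12.  116.5] y [-35.8 -23.1 -17.4] z [-91.1 -41.9  21.4  22.5] row270: [ 11.6 -26.  -26.3]
w3 6084 tool x [ -8.8  13.2 116.3] y [14.7 22.1 34.1] z [-90.8 -34.1  20.9  22.4] row270: [ 12.4  21.7 -27.5]
w3 lid/table depths pt [ 483.8 -233.7    3.7]
w4 4757 tool x [ -9.3  12.2 116.3] y [-35.8 -23.3 -17.4] z [-90.9 -39.5  20.8  21.9] row270: [ 11.2 -26.1 -25.5]
w4 5940 tool x [ -9.   13.  116.2] y [14.7 22.  34.1] z [-90.8 -35.2  20.5  21.8] row270: [ 11.5  22.  -25.9]
w4 lid/table depths pt [ 486.3 -206.6    5.9]
w5 4014 tool x [ -9.5  11.8 116.8] y [-35.6 -22.9 -17.3] z [-90.8 -46.   22.   23.6] row270: [ 12.2 -25.8 -27.3]
w5 5099 tool x [ -9.1  12.3 116.7] y [14.6 21.2 33.7] z [-90.9 -42.3  21.4  23.5] row270: [ 12.2  21.8 -27.2]
w5 lid/table depths pt [ 498.  -149.2   10.9]
(250, 130) [495.6 -98.2  10.5]
(300, 128) [ 518.2 -100.6   18.5]
(168, 180) [ 449.6 -115.2    4.6]
(340, 180) [ 531.  -124.2   29.6]
(400, 60) [567.8 -81.    5.5]
(120, 100) [438.  -73.9   3.8]
(480, 30) [ 6.058e+02 -7.520e+01  6.000e-01]
(272, 350) [ 485.3 -205.2   30.4]
(240, 358) [ 461.1 -228.4    4.1]
```

```bash

python3 - <<'E'
from st import *
im,d=viewer.get_image("scene");cv2.imwrite("pics/sc5.png",cv2.resize(im[190:330,200:360],None,fx=4.2,fy=4.2,interpolation=cv2.INTER_CUBIC)[:,:,::-1])
E
```

```text
(no output)
```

View pics/sc5.png

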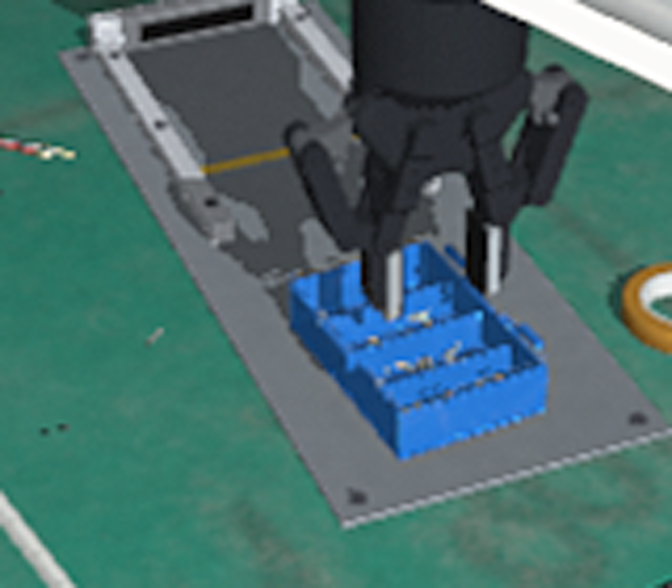

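```bash

python3 - <<'E'
from st import *
s,R,p=st()
for z in (14,-10,-25): 
    P=[R@np.array([a,y,z])+p for y in (-26,22) for a in (-11,11)]
    print(z,[( (q-[200,190])*4.2).round(0).tolist() for q in proj("scene",P)])
im,d=viewer.get_image("scene")
P=pts("scene",d)
# finger tip pts by depth
for (a,b) in ((392,305),(375,300),(490,280),(475,280),(398,260)): u,v=200+a/4.2,190+b/4.2; X=P[int(round(v)),int(round(u))];print((a,b),X.round(1),"tool",(R.T@(X-p)).round(1))
E
```

```text
t 8.07 tcp [ 497.3 -162.    26.9] lane [  -3.3 -136. ] z 26.9 ty yaw rel laneX -0.0002 F [-0.3  0.5  0.5] g 40.0 tilt [-0.  0. -1.]
toolx in lane [2.e-04 1.e+00]
14 [[387.0, 380.0], [367.0, 352.0], [483.0, 355.0], [462.0, 328.0]]
-10 [[387.0, 338.0], [368.0, 310.0], [484.0, 313.0], [463.0, 286.0]]
-25 [[387.0, 311.0], [368.0, 283.0], [485.0, 286.0], [464.0, 259.0]]
(392, 305) [ 470.3 -169.6   54.9] tool [-12.5 -25.1 -28. ]
(375, 300) [ 465.3 -163.8   58. ] tool [ -7.8 -31.1 -31.1]
(490, 280) [ 520.6 -176.5   52.5] tool [ -9.8  25.6 -25.6]
(475, 280) [ 518.  -167.6   48.1] tool [ -1.6  21.3 -21.2]
(398, 260) [ 474.6 -169.6   78.3] tool [-11.7 -20.9 -51.4]
```

Both cameras agree: the fingertips are about 23–25 mm behind the reported TCP, not the stated 14 mm ahead. They are now near z≈50, clear of the lid. I'll check how low the outer linkage hangs relative to the tips, then go back behind the case and lower properly.

```bash

python3 - <<'E'
from st import *
c=viewer.camera_params("wrist");K=np.array(c["camera_matrix"]);M=np.array(c["mount"])
f=np.load("w2.npz");d=f["d"];v,u=np.mgrid[:420,:560]
q=np.stack([(u-K[0,2])/K[0,0]*d,(v-K[1,2])/K[1,1]*d,d],-1)@M[:3,:3].T+M[:3,3]
t=q[(d>0)&(d<200)&(v>250)]
t=t[t[:,2]<-10]
for a in range(0,80,6):
    k=(abs(t[:,1])>=a)&(abs(t[:,1])<a+6)
    if k.sum()>5: print(a,k.sum(),"maxz",t[k][:,2].max().round(1),np.percentile(t[k][:,2],98).round(1),"x",np.percentile(t[k][:,0],[1,99]).round(1))
E
```

```text
0 459 maxz -90.8 -91.6 x [ 9.7 12. ]
6 719 maxz -90.2 -91.1 x [ 9.6 18.4]
12 2143 maxz -73.9 -84.2 x [10.1 18.9]
18 7671 maxz -19.4 -24.6 x [-9.5 18.7]
24 4217 maxz -22.5 -27.8 x [ 7.3 18.5]
30 2453 maxz -25.5 -30.0 x [-5.2 14.1]
36 3957 maxz -60.5 -63.2 x [-10.4  13.4]
42 5944 maxz -62.7 -66.6 x [-8.  14.6]
48 4491 maxz -65.1 -69.1 x [-7.4 14.1]
54 1863 maxz -71.8 -75.2 x [-7.4 13.8]
60 117 maxz -89.5 -90.0 x [11.6 13.2]
```

Request:
{"api": "play_rows", "payload": {
  "deltas": [
    {"x":-0.5,"y":0,"z":0,"turn":0,"gripper":-0.06},
    {"x":-1.5,"y":0,"z":0,"turn":0,"gripper":-0.06},
    {"x":-3,"y":0.04,"z":0,"turn":-0.02,"gripper":-0.06},
    {"x":-4.5,"y":0.08,"z":0,"turn":-0.04,"gripper":-0.06},
    {"x":-6,"y":0.12,"z":0,"turn":-0.06,"gripper":-0.06},
    {"x":-7.2,"y":0.14,"z":0,"turn":-0.083,"gripper":-0.06},
    {"x":-7.8,"y":0.14,"z":0,"turn":-0.083,"gripper":-0.06},
    {"x":-7.8,"y":0.14,"z":0,"turn":-0.083,"gripper":-0.06},
    {"x":-7.8,"y":0.14,"z":1,"turn":-0.083,"gripper":-0.06},
    {"x":-7.8,"y":0.14,"z":2,"turn":-0.083,"gripper":-0.06},
    {"x":-7.8,"y":0.14,"z":2.8,"turn":-0.083,"gripper":-0.06},
    {"x":-7.8,"y":0.14,"z":3.2,"turn":-0.083,"gripper":-0.06},
    {"x":-7.8,"y":0.14,"z":3.2,"turn":-0.083,"gripper":-0.06}
  ]
}}

```text
time: 9.75
tcp_pos: [483.7, -239.0, -5.4]
tcp_rot: [-2.337, -2.099, 0.0]
wrist_force: [0.3, -0.5, -0.7]
grip_width: 40.4
```

```bash

python3 - <<'E'
from st import *
s,R,p=st()
im,d=viewer.get_image("wrist");cv2.imwrite("pics/w6.png",im[:,:,::-1]);np.savez("w6.npz",im=im,d=d,R=R,p=p)
im,d=viewer.get_image("scene");cv2.imwrite("pics/sc6.png",cv2.resize(im[200:340,200:380],None,fx=4,fy=4,interpolation=cv2.INTER_CUBIC)[:,:,::-1]);np.savez("sc6.npz",im=im,d=d,R=R,p=p)
for z in (-25,-20): print(((proj("scene",[R@np.array([-11,y,z])+p for y in (-26,22)])-[200,200])*4).round().tolist())
E
```

```text
t 9.75 tcp [ 483.7 -239.    -5.4] lane [  -2.2 -214.2] z -5.4 ty yaw rel laneX 0.0825 F [ 0.3 -0.5 -0.7] g 40.4 tilt [-5.e-04  2.e-04 -1.e+00]
toolx in lane [-0.0824  0.9966]
[[445.0, 415.0], [537.0, 382.0]]
[[445.0, 423.0], [537.0, 390.0]]
```

View pics/w6.png

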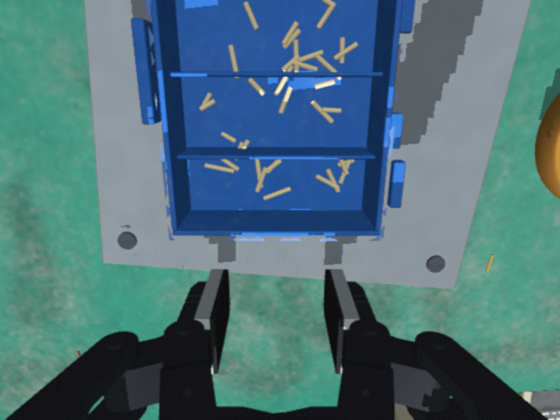

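View pics/sc6.png

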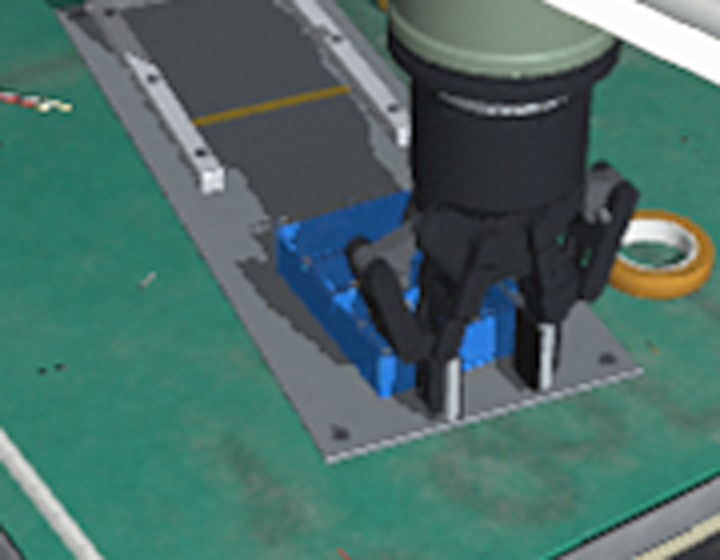

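The wrist view now shows finger shadows on the plate right behind the tail (row 235), and the scene view shows the fingertips standing just above plate level behind the case. Approaching for contact.

Request:
{"api": "play_rows", "payload": {
  "deltas": [
    {"x":0.4,"y":0,"z":0.2,"turn":0,"gripper":-0.06},
    {"x":0.8,"y":0,"z":0.3,"turn":0,"gripper":-0.06},
    {"x":1.2,"y":0,"z":0.3,"turn":0,"gripper":-0.06},
    {"x":1.4,"y":0,"z":0.3,"turn":0,"gripper":-0.06},
    {"x":1.6,"y":0,"z":0.3,"turn":0,"gripper":-0.06},
    {"x":1.75,"y":0,"z":0.3,"turn":0,"gripper":-0.06},
    {"x":1.9,"y":0,"z":0.3,"turn":0,"gripper":-0.06},
    {"x":2.05,"y":0,"z":0.3,"turn":0,"gripper":-0.06},
    {"x":2.2,"y":0,"z":0.3,"turn":0,"gripper":-0.06},
    {"x":2.35,"y":0,"z":0.3,"turn":0,"gripper":-0.06},
    {"x":2.5,"y":0,"z":0.3,"turn":0,"gripper":-0.06}
  ]
}}

```text
time: 11.22
tcp_pos: [486.6, -214.2, -8.1]
tcp_rot: [2.337, 2.099, -0.0]
wrist_force: [0.1, -1.9, -0.4]
grip_width: 40.2
```

```bash

python3 - <<'E'
from st import *
s,R,p=st()
im,d=viewer.get_image("wrist");cv2.imwrite("pics/w7.png",im[:,:,::-1]);np.savez("w7.npz",im=im,d=d,R=R,p=p)
E
```

```text
t 11.22 tcp [ 486.6 -214.2   -8.1] lane [  -4.  -189.3] z -8.1 ty yaw rel laneX 0.0824 F [ 0.1 -1.9 -0.4] g 40.2 tilt [ 1.e-04 -1.e-04 -1.e+00]
toolx in lane [-0.0823  0.9966]
```

View pics/w7.png

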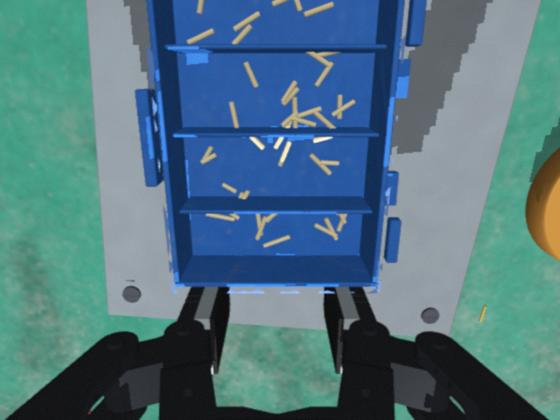

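Request:
{"api": "play_rows", "payload": {
  "deltas": [
    {"x":0.25,"y":0.01,"z":0,"turn":0.005,"gripper":-0.06},
    {"x":0.5,"y":0.02,"z":0,"turn":0.009,"gripper":-0.06},
    {"x":0.75,"y":0.035,"z":0,"turn":0.014,"gripper":-0.06},
    {"x":1.0,"y":0.055,"z":0,"turn":0.018,"gripper":-0.06},
    {"x":1.25,"y":0.08,"z":0,"turn":0.023,"gripper":-0.06},
    {"x":1.5,"y":0.1,"z":0,"turn":0.027,"gripper":-0.06},
    {"x":1.75,"y":0.13,"z":0,"turn":0.032,"gripper":-0.06},
    {"x":2.0,"y":0.155,"z":0,"turn":0.036,"gripper":-0.06},
    {"x":2.25,"y":0.185,"z":0,"turn":0.041,"gripper":-0.06},
    {"x":2.5,"y":0.22,"z":0,"turn":0.046,"gripper":-0.06},
    {"x":2.75,"y":0.25,"z":0,"turn":0.05,"gripper":-0.06},
    {"x":3.0,"y":0.285,"z":0,"turn":0.055,"gripper":-0.06},
    {"x":3.25,"y":0.32,"z":0,"turn":0.06,"gripper":-0.06},
    {"x":3.5,"y":0.36,"z":0,"turn":0.064,"gripper":-0.06},
    {"x":3.75,"y":0.4,"z":0,"turn":0.069,"gripper":-0.06},
    {"x":4.0,"y":0.44,"z":0,"turn":0.074,"gripper":-0.06},
    {"x":4.25,"y":0.48,"z":0,"turn":0.078,"gripper":-0.06},
    {"x":4.5,"y":0.53,"z":0,"turn":0.083,"gripper":-0.06}
  ]
}}

```text
time: 13.52
tcp_pos: [496.7, -169.9, -8.1]
tcp_rot: [-2.422, -2.0, 0.0]
wrist_force: [-1.6, -2.5, 0.6]
grip_width: 39.9
```

```bash

python3 - <<'E'
from st import *
s,R,p=st()
im,d=viewer.get_image("wrist");cv2.imwrite("pics/w8.png",im[:,:,::-1]);np.savez("w8.npz",im=im,d=d,R=R,p=p)
im,d=viewer.get_image("top");cv2.imwrite("pics/top8.png",cv2.resize(im[150:320,180:450],None,fx=2.9,fy=2.9,interpolation=cv2.INTER_CUBIC)[:,:,::-1]);np.savez("top8.npz",im=im,d=d)
E
```

```text
t 13.53 tcp [ 496.7 -169.9   -8.1] lane [  -2.5 -143.8] z -8.1 ty yaw rel laneX -0.0008 F [-1.6 -2.5  0.6] g 39.9 tilt [-0.  0. -1.]
toolx in lane [8.e-04 1.e+00]
```

View pics/w8.png

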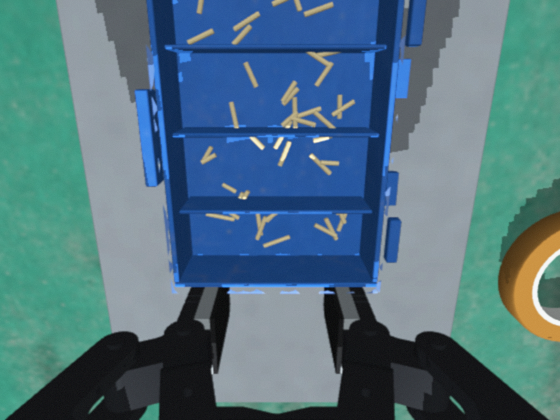

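View pics/top8.png

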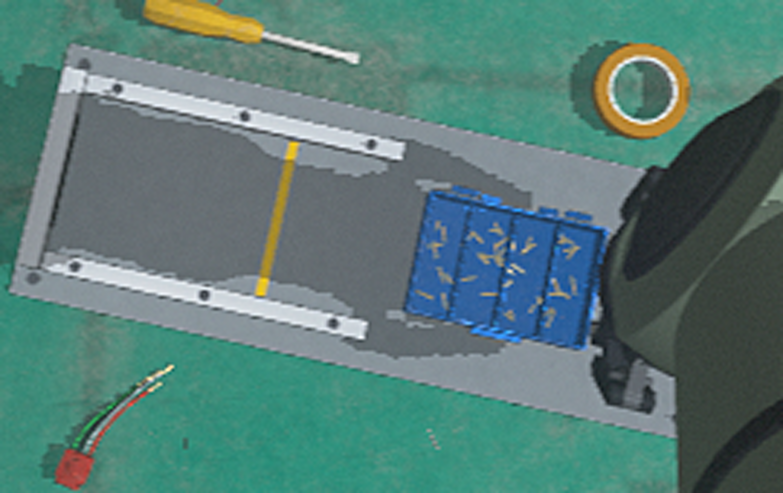

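The case is now straight in the lane (top view: nose at x≈410–430) and sits in the wrist view exactly as before, so it moved without slipping. I'll measure its centre offset.

```bash
cat > mc.py <<'E'
from st import *
def mcase(im,roi=(150,320,170,450),vis=None):
    mb,cb=blue(im,roi)
    q=toL(ray("top",cb,30));q3=toL(ray("top",cb,3))
    y1=q[:,1].max()-8; y0=max(y1-60,q[:,1].min()+8)
    # side edges (top rim z30): quantile-robust lines
    res=[]
    for sgn in (-1,1):
        e=[]
        for lo in np.arange(q[:,1].min()+4,q[:,1].max()-4,3):
            k=q[(q[:,1]>=lo)&(q[:,1]<lo+3)]
            if len(k): e.append((lo+1.5,k[:,0].max() if sgn>0 else k[:,0].min()))
        res.append(np.array(e))
    print("near",np.round(res[0],1).tolist());print("far",np.round(res[1],1).tolist())
    le=[]
    for lo in np.arange(-30,30,5):
        k=q3[(q3[:,0]>=lo)&(q3[:,0]<lo+5)]
        if len(k): le.append((lo+2.5,k[:,1].max()))
    le=np.array(le);l=np.polyfit(le[:,0],le[:,1],1);print("nose y at x=0",l[1]," yaw",l[0], "tail top min y",q[:,1].min())
E
python3 - <<'E'
from mc import *
mcase(np.load("top8.npz")["im"])
E
```

```text
near [[-126.1, -38.4], [-123.1, -39.1], [-120.1, -39.8], [-117.1, -40.2], [-114.1, -39.3], [-111.1, -40.0], [-108.1, -39.1], [-105.1, -39.4], [-102.1, -40.2], [-99.1, -39.2], [-96.1, -39.6], [-93.1, -40.3], [-90.1, -42.8], [-87.1, -43.5], [-84.1, -43.9], [-81.1, -42.9], [-78.1, -43.7], [-75.1, -44.0], [-72.1, -43.1], [-69.1, -43.8], [-66.1, -44.2], [-63.1, -43.2], [-60.1, -43.6], [-57.1, -39.3], [-54.1, -40.0], [-51.1, -39.1], [-48.1, -39.5], [-45.1, -40.2], [-42.1, -39.2], [-39.1, -40.0], [-36.1, -38.7], [-33.1, -39.4], [-30.1, -40.2], [-27.1, -40.5], [-24.1, -39.6]]
far [[-126.1, 34.5], [-123.1, 33.8], [-120.1, 36.5], [-117.1, 39.9], [-114.1, 39.2], [-111.1, 40.1], [-108.1, 39.7], [-105.1, 39.0], [-102.1, 38.2], [-99.1, 37.5], [-96.1, 38.8], [-93.1, 38.1], [-90.1, 37.3], [-87.1, 36.9], [-84.1, 34.4], [-81.1, 33.7], [-78.1, 34.6], [-75.1, 34.3], [-72.1, 34.9], [-69.1, 34.5], [-66.1, 34.1], [-63.1, 38.5], [-60.1, 38.1], [-57.1, 37.4], [-54.1, 38.7], [-51.1, 39.3], [-48.1, 38.9], [-45.1, 39.9], [-42.1, 39.5], [-39.1, 38.8], [-36.1, 40.1], [-33.1, 39.3], [-30.1, 35.1], [-27.1, 34.4], [-24.1, 33.6]]
nose y at x=0 -22.82312620351995  yaw 0.0003637706657061854 tail top min y -131.56973001808532
```

Request:
{"api": "play_rows", "payload": {
  "deltas": [
    {"x":0.35,"y":0.01,"z":0,"turn":0,"gripper":-0.06},
    {"x":0.7,"y":0.02,"z":0,"turn":0,"gripper":-0.06},
    {"x":1.05,"y":0.035,"z":0,"turn":0,"gripper":-0.06},
    {"x":1.4,"y":0.05,"z":0,"turn":0,"gripper":-0.06},
    {"x":1.75,"y":0.065,"z":0,"turn":0,"gripper":-0.06},
    {"x":2.1,"y":0.08,"z":0,"turn":0,"gripper":-0.06},
    {"x":2.45,"y":0.095,"z":0,"turn":0,"gripper":-0.06},
    {"x":2.8,"y":0.11,"z":0,"turn":0,"gripper":-0.06},
    {"x":3.15,"y":0.125,"z":0,"turn":0,"gripper":-0.06},
    {"x":3.5,"y":0.14,"z":0,"turn":0,"gripper":-0.06},
    {"x":3.85,"y":0.155,"z":0,"turn":0,"gripper":-0.06},
    {"x":4.2,"y":0.17,"z":0,"turn":0,"gripper":-0.06},
    {"x":4.55,"y":0.185,"z":0,"turn":0,"gripper":-0.06},
    {"x":4.9,"y":0.2,"z":0,"turn":0,"gripper":-0.06},
    {"x":5.25,"y":0.215,"z":0,"turn":0,"gripper":-0.06},
    {"x":5.6,"y":0.23,"z":0,"turn":0,"gripper":-0.06},
    {"x":5.95,"y":0.245,"z":0,"turn":0,"gripper":-0.06},
    {"x":6.3,"y":0.25,"z":0,"turn":0,"gripper":-0.06},
    {"x":6.65,"y":0.26,"z":0,"turn":0,"gripper":-0.06},
    {"x":7.0,"y":0.26,"z":0,"turn":0,"gripper":-0.06}
  ]
}}

```text
time: 16.12
tcp_pos: [512.5, -101.5, -8.1]
tcp_rot: [-2.422, -2.001, 0.0]
wrist_force: [-0.6, -1.4, -1.0]
grip_width: 39.9
```

```bash

python3 - <<'E'
from mc import *
s,R,p=st()
im,d=viewer.get_image("wrist");cv2.imwrite("pics/w9.png",im[:,:,::-1]);np.savez("w9.npz",im=im,d=d,R=R,p=p)
im,d=viewer.get_image("top");cv2.imwrite("pics/top9.png",cv2.resize(im[150:320,180:450],None,fx=2.9,fy=2.9,interpolation=cv2.INTER_CUBIC)[:,:,::-1]);np.savez("top9.npz",im=im,d=d)
mcase(im)
E
```

```text
t 16.12 tcp [ 512.5 -101.5   -8.1] lane [  0.2 -73.8] z -8.1 ty yaw rel laneX -0.0005 F [-0.6 -1.4 -1. ] g 39.9 tilt [-0.  0. -1.]
toolx in lane [5.e-04 1.e+00]
near [[-36.1, -37.0], [-33.1, -37.7], [-30.1, -36.4], [-27.1, -37.1], [-24.1, -37.9], [-21.1, -40.3], [-18.1, -41.1], [-15.1, -41.4], [-12.1, -40.5], [-9.1, -41.2], [-6.1, -41.6], [-3.1, -40.6], [-0.1, -41.4], [2.9, -41.7], [5.9, -40.8], [8.9, -41.2], [11.9, -36.9], [14.9, -37.6], [17.9, -38.0], [20.9, -37.0], [23.9, -37.8], [26.9, -36.4], [29.9, -37.2], [32.9, -37.5], [35.9, -37.0], [38.9, -37.3], [41.9, -37.7], [44.9, -37.1]]
far [[-36.1, 41.8], [-33.1, 41.1], [-30.1, 40.3], [-27.1, 41.3], [-24.1, 40.9], [-21.1, 40.1], [-18.1, 39.8], [-15.1, 37.3], [-12.1, 36.5], [-9.1, 37.5], [-6.1, 37.1], [-3.1, 36.3], [-0.1, 37.3], [2.9, 36.9], [5.9, 39.2], [8.9, 41.0], [11.9, 40.2], [14.9, 41.2], [17.9, 40.8], [20.9, 41.4], [23.9, 42.7], [26.9, 42.4], [29.9, 41.6], [32.9, 42.6], [35.9, 42.2], [38.9, 38.0], [41.9, 37.2], [44.9, 36.5]]
nose y at x=0 48.28791255965996  yaw 0.007291096286743396 tail top min y -41.582533008125054
```

View pics/w9.png

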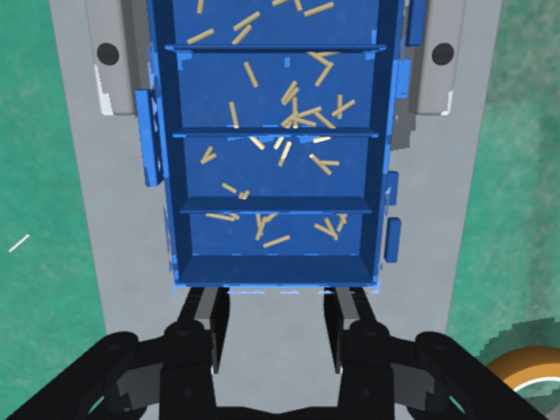

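View pics/top9.png

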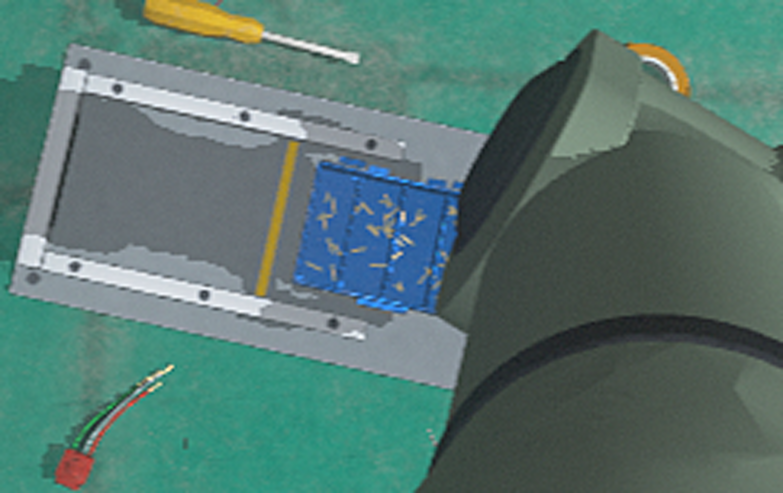

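Centred at x≈0 and yaw≈0 between the rails. Continuing straight ahead.

Request:
{"api": "play_rows", "payload": {
  "deltas": [
    {"x":0.35,"y":0,"z":0,"turn":0,"gripper":-0.06},
    {"x":0.7,"y":0,"z":0,"turn":0,"gripper":-0.06},
    {"x":1.05,"y":0,"z":0,"turn":0,"gripper":-0.06},
    {"x":1.4,"y":0,"z":0,"turn":0,"gripper":-0.06},
    {"x":1.75,"y":0,"z":0,"turn":0,"gripper":-0.06},
    {"x":2.1,"y":0,"z":0,"turn":0,"gripper":-0.06},
    {"x":2.45,"y":0,"z":0,"turn":0,"gripper":-0.06},
    {"x":2.8,"y":0,"z":0,"turn":0,"gripper":-0.06},
    {"x":3.15,"y":0,"z":0,"turn":0,"gripper":-0.06},
    {"x":3.5,"y":0,"z":0,"turn":0,"gripper":-0.06},
    {"x":3.85,"y":0,"z":0,"turn":0,"gripper":-0.06},
    {"x":4.2,"y":0,"z":0,"turn":0,"gripper":-0.06},
    {"x":4.55,"y":0,"z":0,"turn":0,"gripper":-0.06},
    {"x":4.9,"y":0,"z":0,"turn":0,"gripper":-0.06},
    {"x":5.25,"y":0,"z":0,"turn":0,"gripper":-0.06},
    {"x":5.6,"y":0,"z":0,"turn":0,"gripper":-0.06},
    {"x":5.95,"y":0,"z":0,"turn":0,"gripper":-0.06},
    {"x":6.3,"y":0,"z":0,"turn":0,"gripper":-0.06},
    {"x":6.65,"y":0,"z":0,"turn":0,"gripper":-0.06},
    {"x":7.0,"y":0,"z":0,"turn":0,"gripper":-0.06}
  ]
}}

```text
time: 18.73
tcp_pos: [525.7, -32.8, -8.1]
tcp_rot: [2.422, 2.001, -0.0]
wrist_force: [-0.9, -4.3, 3.9]
grip_width: 39.9
```

```bash

python3 - <<'E'
from mc import *
s,R,p=st()
im,d=viewer.get_image("wrist");cv2.imwrite("pics/w10.png",im[:,:,::-1]);np.savez("w10.npz",im=im,d=d,R=R,p=p)
im,d=viewer.get_image("top");cv2.imwrite("pics/top10.png",cv2.resize(im[150:320,180:450],None,fx=2.9,fy=2.9,interpolation=cv2.INTER_CUBIC)[:,:,::-1]);np.savez("top10.npz",im=im,d=d)
mcase(im)
E
```

```text
t 18.73 tcp [525.7 -32.8  -8.1] lane [ 0.2 -3.8] z -8.1 ty yaw rel laneX -0.0005 F [-0.9 -4.3  3.9] g 39.9 tilt [ 0. -0. -1.]
toolx in lane [5.e-04 1.e+00]
near [[68.3, -28.1], [71.3, -41.0], [74.3, -41.7], [77.3, -40.4], [80.3, -40.8], [83.3, -36.5], [86.3, -37.2], [89.3, -37.9], [92.3, -36.6], [95.3, -37.4], [98.3, -38.1], [101.3, -36.8], [104.3, -37.5], [107.3, -36.6], [110.3, -37.3], [113.3, -37.7], [116.3, -38.1]]
far [[68.3, 36.3], [71.3, 35.9], [74.3, 37.3], [77.3, 40.0], [80.3, 41.3], [83.3, 40.6], [86.3, 39.8], [89.3, 39.4], [92.3, 42.1], [95.3, 41.7], [98.3, 42.3], [101.3, 41.9], [104.3, 41.2], [107.3, 40.8], [110.3, 36.6], [113.3, 35.9], [116.3, 36.8]]
nose y at x=0 120.52563161136862  yaw -0.0034119189184185737 tail top min y 62.84976707394357
```

View pics/w10.png

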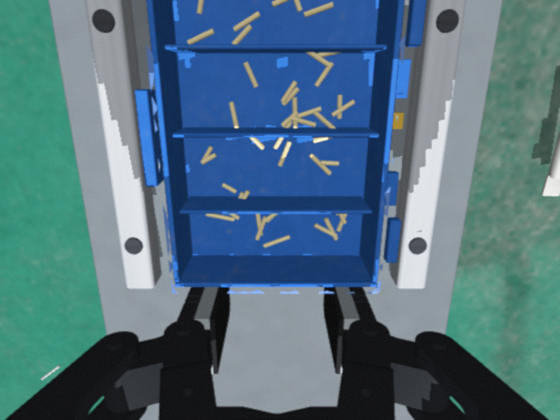

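View pics/top10.png

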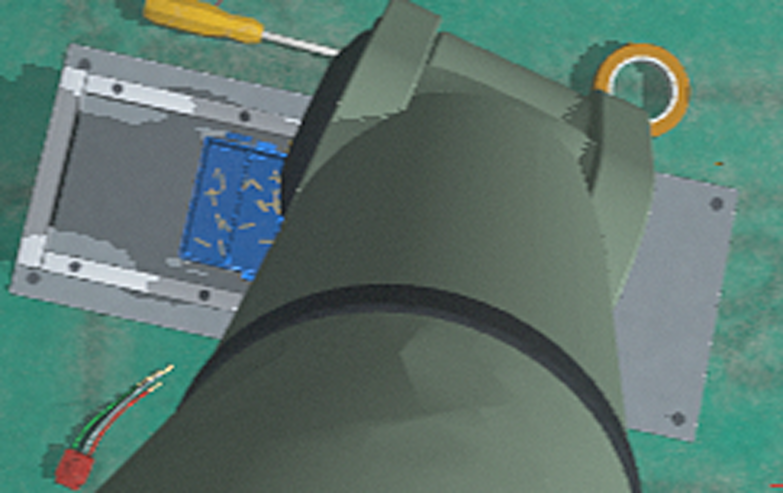

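The case is straight and centred in the lane, with even gaps to both rails in the wrist view (rails at columns ≈155 and ≈400 at row 285). Last stretch is 71 mm, slowing at the end, then I back off.

Request:
{"api": "play_rows", "payload": {
  "deltas": [
    {"x":0.38,"y":0,"z":0,"turn":0,"gripper":-0.06},
    {"x":0.76,"y":0,"z":0,"turn":0,"gripper":-0.06},
    {"x":1.14,"y":0,"z":0,"turn":0,"gripper":-0.06},
    {"x":1.52,"y":0,"z":0,"turn":0,"gripper":-0.06},
    {"x":1.9,"y":0,"z":0,"turn":0,"gripper":-0.06},
    {"x":2.28,"y":0,"z":0,"turn":0,"gripper":-0.06},
    {"x":2.66,"y":0,"z":0,"turn":0,"gripper":-0.06},
    {"x":3.04,"y":0,"z":0,"turn":0,"gripper":-0.06},
    {"x":3.42,"y":0,"z":0,"turn":0,"gripper":-0.06},
    {"x":3.8,"y":0,"z":0,"turn":0,"gripper":-0.06},
    {"x":4.18,"y":0,"z":0,"turn":0,"gripper":-0.06},
    {"x":4.56,"y":0,"z":0,"turn":0,"gripper":-0.06},
    {"x":4.94,"y":0,"z":0,"turn":0,"gripper":-0.06},
    {"x":5.32,"y":0,"z":0,"turn":0,"gripper":-0.06},
    {"x":5.7,"y":0,"z":0,"turn":0,"gripper":-0.06},
    {"x":6.05,"y":0,"z":0,"turn":0,"gripper":-0.06},
    {"x":6.4,"y":0,"z":0,"turn":0,"gripper":-0.06},
    {"x":6.7,"y":0,"z":0,"turn":0,"gripper":-0.06},
    {"x":6.95,"y":0,"z":0,"turn":0,"gripper":-0.06},
    {"x":7.1,"y":0,"z":0,"turn":0,"gripper":-0.06}
  ]
}}

```text
time: 21.32
tcp_pos: [539.1, 36.8, -8.1]
tcp_rot: [2.422, 2.001, -0.0]
wrist_force: [-0.1, -1.4, -1.2]
grip_width: 40.1
```

```bash

python3 - <<'E'
from mc import *
s,R,p=st()
im,d=viewer.get_image("wrist");cv2.imwrite("pics/w11.png",im[:,:,::-1])
im,d=viewer.get_image("scene");cv2.imwrite("pics/sc11.png",cv2.resize(im[170:310,180:380],None,fx=4,fy=4,interpolation=cv2.INTER_CUBIC)[:,:,::-1])
E
```

```text
t 21.32 tcp [539.1  36.8  -8.1] lane [ 0.2 67.1] z -8.1 ty yaw rel laneX -0.0004 F [-0.1 -1.4 -1.2] g 40.1 tilt [-0. -0. -1.]
toolx in lane [4.e-04 1.e+00]
```

View pics/w11.png

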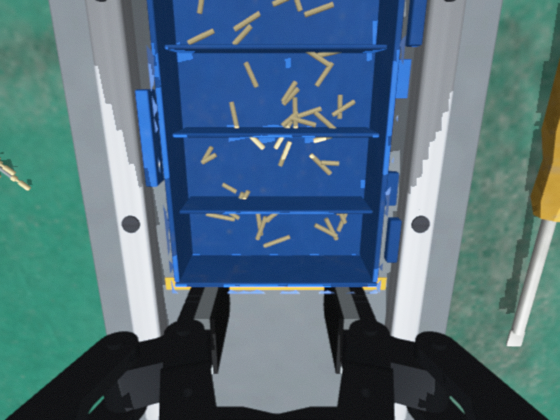

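View pics/sc11.png

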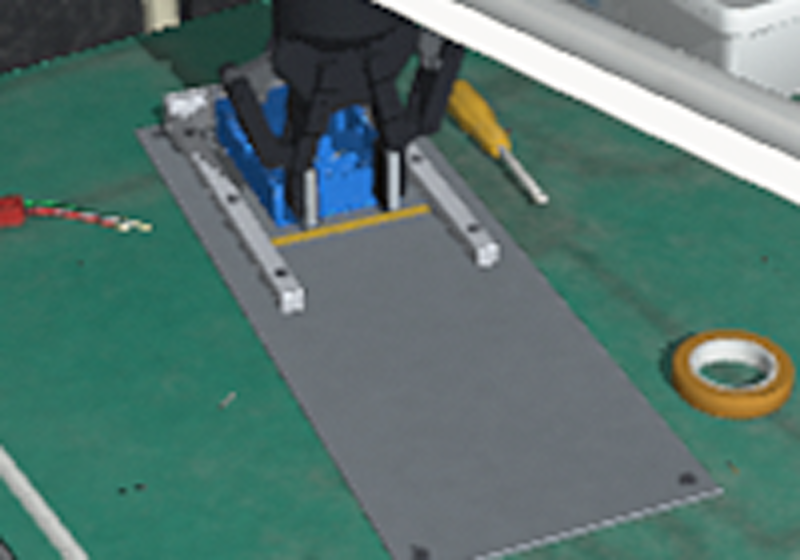

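The tail is just past the yellow line (edges visible at row 285), and both rails are clear. Backing straight off, then up and away.

Request:
{"api": "play_rows", "payload": {
  "deltas": [
    {"x":-0.2,"y":0,"z":0,"turn":0,"gripper":-0.06},
    {"x":-0.6,"y":0,"z":0,"turn":0,"gripper":-0.06},
    {"x":-1.4,"y":0,"z":0,"turn":0,"gripper":-0.06},
    {"x":-2.4,"y":0,"z":0,"turn":0,"gripper":-0.06},
    {"x":-3.5,"y":0,"z":0,"turn":0,"gripper":-0.06},
    {"x":-4,"y":0,"z":-1,"turn":0,"gripper":-0.06},
    {"x":-4,"y":0,"z":-4,"turn":0,"gripper":-0.06},
    {"x":-5,"y":0,"z":-8,"turn":0,"gripper":-0.06},
    {"x":-7,"y":0,"z":-12,"turn":0,"gripper":-0.06},
    {"x":-10,"y":0,"z":-15,"turn":0,"gripper":-0.06},
    {"x":-14,"y":0,"z":-16,"turn":0,"gripper":-0.06},
    {"x":-18,"y":0,"z":-16,"turn":0,"gripper":-0.06},
    {"x":-22,"y":0,"z":-16,"turn":0,"gripper":-0.06},
    {"x":-25,"y":0,"z":-16,"turn":0,"gripper":-0.06},
    {"x":-27,"y":0,"z":-16,"turn":0,"gripper":-0.06},
    {"x":-28,"y":0,"z":-16,"turn":0,"gripper":-0.06},
    {"x":-28,"y":0,"z":-16,"turn":0,"gripper":-0.06},
    {"x":-28,"y":0,"z":-16,"turn":0,"gripper":-0.06}
  ]
}}

```text
time: 23.68
tcp_pos: [486.4, -237.4, 152.0]
tcp_rot: [-2.421, -2.002, -0.0]
wrist_force: [-0.1, -0.6, -0.3]
grip_width: 40.2
```

```bash

python3 - <<'E'
from mc import *
s,R,p=st()
im,d=viewer.get_image("top");cv2.imwrite("pics/top12.png",cv2.resize(im[150:320,180:450],None,fx=2.9,fy=2.9,interpolation=cv2.INTER_CUBIC)[:,:,::-1]);np.savez("top12.npz",im=im,d=d)
mcase(im)
im,d=viewer.get_image("scene");cv2.imwrite("pics/sc12.png",cv2.resize(im[170:310,180:380],None,fx=4,fy=4,interpolation=cv2.INTER_CUBIC)[:,:,::-1]);np.savez("sc12.npz",im=im)
mm=np.load("scene0.npz")["im"]
E
```

```text
t 23.68 tcp [ 486.4 -237.4  152. ] lane [ 2.000e-01 -2.121e+02] z 152.0 ty yaw rel laneX 0.0005 F [-0.1 -0.6 -0.3] g 40.2 tilt [ 1.e-04  4.e-04 -1.e+00]
toolx in lane [-5.e-04  1.e+00]
near [[84.4, -36.8], [87.4, -37.6], [90.4, -36.3], [93.4, -37.0], [96.4, -37.4], [99.4, -36.4], [102.4, -37.2], [105.4, -37.5], [108.4, -36.6], [111.4, -37.3], [114.4, -38.1], [117.4, -38.8], [120.4, -41.2], [123.4, -41.6], [126.4, -40.6], [129.4, -41.4], [132.4, -41.7], [135.4, -40.8], [138.4, -41.5], [141.4, -40.6], [144.4, -41.0], [147.4, -41.7], [150.4, -40.4], [153.4, -37.8], [156.4, -36.8], [159.4, -37.2], [162.4, -37.5], [165.4, -37.0], [168.4, -37.3], [171.4, -36.4], [174.4, -37.1], [177.4, -37.9], [180.4, -36.6], [183.4, -37.3], [186.4, -36.0]]
far [[84.4, 36.7], [87.4, 36.0], [90.4, 40.4], [93.4, 42.1], [96.4, 41.4], [99.4, 42.3], [102.4, 41.9], [105.4, 42.5], [108.4, 42.2], [111.4, 41.8], [114.4, 41.0], [117.4, 40.3], [120.4, 39.5], [123.4, 37.0], [126.4, 36.6], [129.4, 37.2], [132.4, 36.9], [135.4, 36.5], [138.4, 37.1], [141.4, 36.7], [144.4, 35.9], [147.4, 40.7], [150.4, 40.3], [153.4, 41.3], [156.4, 40.5], [159.4, 40.2], [162.4, 41.1], [165.4, 42.5], [168.4, 41.7], [171.4, 42.7], [174.4, 41.9], [177.4, 41.5], [180.4, 37.0], [183.4, 36.6], [186.4, 37.2]]
nose y at x=0 193.14685283022277  yaw -0.009275315229112745 tail top min y 78.85316260053617
```

View pics/top12.png

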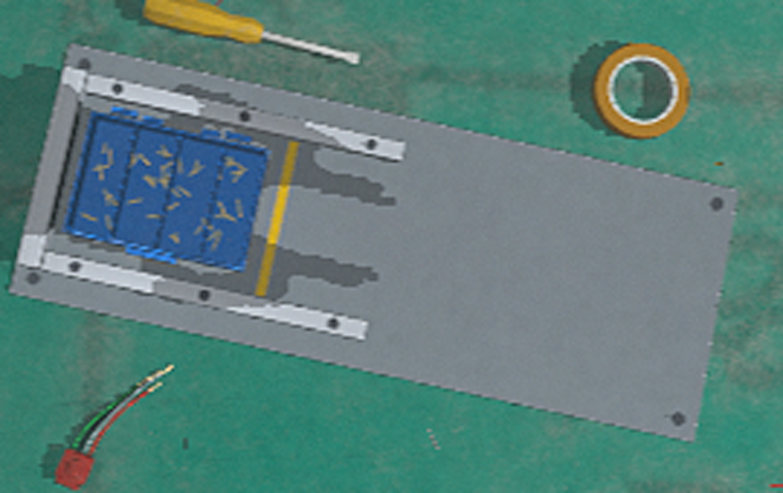

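View pics/sc12.png

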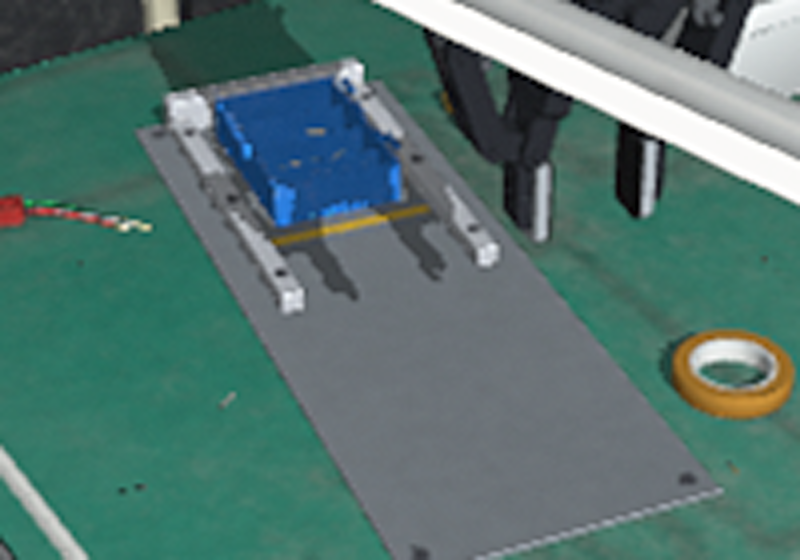

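```bash

python3 - <<'E'
from mc import *
from station import order
im=np.load("top12.npz")["im"];mb,cb=blue(im,(150,320,170,450))
print("nose(z30)",toL(ray("top",cb,30))[:,1].max(),"tail(z3)",toL(ray("top",cb,3))[:,1].min())
a=np.load("top0.npz")["im"].astype(int)
for n,(v0,v1,u0,u1) in dict(tape=(160,202,382,422),sd=(142,175,225,306),conn=(270,322,195,245)).items(): print(n,"mean abs diff",abs(a[v0:v1,u0:u1]-im[v0:v1,u0:u1]).mean().round(2))
st()
print(order.sign_off())
E
```

```text
nose(z30) 189.57151310153154 tail(z3) 79.53637462275564
tape mean abs diff 2.54
sd mean abs diff 2.18
conn mean abs diff 2.35
t 23.77 tcp [ 486.4 -237.4  151.9] lane [ 2.000e-01 -2.121e+02] z 151.9 ty yaw rel laneX 0.0007 F [ 0.2 -0.4 -0.3] g 40.4 tilt [-0.e+00  3.e-04 -1.e+00]
toolx in lane [-7.e-04  1.e+00]
the job is handed in; nothing more can be done
None
```

I pushed the case with two spread fingertips on its trailing wall. It was straightened before the mouth, then centred and pushed straight down the lane. I then backed off and handed the job in at about 24 s.

**Final checks from the top camera:**
- **Position:** the trailing end is at lane y ≈ 79.5 mm, past the yellow line at 70. The leading end is at about 189.6 mm, about 10 mm short of the stop. That puts the case's origin at x ≈ 0, y ≈ 134.5 mm.
- **Straightness:** the side edges run parallel to the lane, with about 12 mm clear to each rail. A line fit to the nose edge gave a yaw of about -0.009 rad, but that fit was taken at plate height and the edge seen there is the case's top edge, so I trust the side edges.
- **Bystanders:** the tape, screwdriver and connector look unchanged in the top view.
- **Forces:** the readings I took, at the end of each move, stayed under about 6 N at the wrist. The arm now stands clear of everything.

**What went wrong:** the first push passed over the case without touching it. The fingertips are about 23–25 mm behind the reported TCP, not 14 mm ahead as the description says. Two cameras confirmed this, and I lowered the tool to match before pushing.

**What disagreed:** midway, the camera and the arm's own position differed by about 2–3 mm along the lane, which is well within the allowed range.

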